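# Set a spice grinder's slotted adjuster with a flat screwdriver

### The job

Take the flat screwdriver out of its wooden stand and set the spice grinder to its bold mark: rest the blade lightly on the slotted adjuster in the middle of the dial, turn it gently until it drops into the slot, push it fully home in the slot, and then, with the blade still home, turn the dial clockwise until its pointer stands at the bold mark. Then put the screwdriver back upright in its stand and let go. Never press hard on the adjuster, never touch the grinder with the gripper itself, and leave the other things where they are.

Things in the scene. Friction and masses are not known exactly. Their poses are not given: they have to be found in the camera images.
- grinder: Base of an electric spice grinder, jar off: a white round unit 128 mm across, 48 mm high, fixed; origin in the middle of its underside, on the worktop. z up; its -x side has the rocker switch and, on top, the bold mark. In the middle of its top a black dial carries a steel collar with a brass slotted adjuster inside; the three turn and sink together; turning takes about 0.06 N m.
- adjuster (a point): Middle of the adjuster's slotted face at rest, 62 mm above the worktop; axes of the grinder. Brass, 17 mm across; straight slot 5.4 mm wide, 7 mm deep, open at both ends. With the dial it is sprung: sinks 4 mm at most when pressed (2.5 N to start, 7.3 N at the bottom, then solid). A blade held pressed on it loses that press when the slot comes under it; it must then go on down to be home.
- collar_rim (a point): Middle of the mouth of the collar round the adjuster, 6 mm above the slotted face. The collar is 28 mm wide inside at this mouth and narrows to 19 mm round the adjuster. The slot's direction differs from start to start and is not reported: from above it stands within 0.4 rad, either way, of (0.5 - dial) rad anticlockwise from the grinder's x axis, dial being the joint's value.
- dial (a joint): Angle of the dial (black disc 58 mm across with a white pointer line, round the collar), rad, growing clockwise as seen from above; turns between -0.1 and 2.4 and stays where it is left. 1.2 = pointer exactly at the bold mark, the long thick black bar on the grinder's top, on its -x side; the thin ticks are 0.3 apart.
- driver_center (a point): Centre of the screwdriver's handle. Screwdriver 151 mm long, 0.12 kg, upright, blade down. Black handle: a rounded bar 30 mm (x) by 20 mm (y) and 84 mm tall, this point half-way up; grip it across its two flat sides, 20 mm apart along y. z points from the blade to the handle; x is the direction of the blade's width. Tip 106 mm below this point; top 45 mm above it.
- driver_tip (a point): Tip of the screwdriver's blade, on the axis of the tool; same axes as driver_center. The steel blade is 16 mm wide (x) and 3 mm thick (y), 16 mm long; then comes a round 9 mm shank, and 60 mm above the tip a round guard 34 mm across, under the handle, on which the tool rests in the stand.
- stand_hole (a point): Middle of the mouth of the upright round hole, 24 mm across and 66 mm deep, in the screwdriver's stand, a fixed wooden block 64 x 64 mm and 70 mm high; the point is 70 mm above the worktop, z up. The screwdriver hangs in it by its guard, tip 60 mm below this point, handle centre 46 mm above it.
- spice_jar_b_center (a point): Centre of a small white spice jar with a red cap, 47 mm wide, 97 mm tall, a bystander.
- garlic_center (a point): Centre of a garlic bulb, 53 mm, a bystander.
- lime_center (a point): Centre of a lime, 50 mm, a bystander.
Mind the look-alikes: they are no part of the job. Of the things like the part that bears driver_center, leave any that is blue; of the rest the larger one is meant. Leave any orange look-alike of the part that bears stand_hole alone.

How it is judged:
By the outcome, as a careful person would: the job done as asked, in the order asked, and still so for the second after the job is handed in, with the robot touching nothing.
It also fails if it takes over 67 s, if anything falls off the work surface, if the arm or the gripper's body presses on something with over 40 N, if the wrist force passes 120 N, or if a joint passes its speed limit or range.

### The arm

A 7-joint arm with a two-finger parallel gripper is mounted at the origin on a cart in front of the work surface, level with it; the furniture and walls round the work are solid. World frame = base frame: x ahead of the robot, y to its left, z up, the work surface at z = 0. Lengths are in m, angles in rad, forces in N, time in s.
With the tool pointing down it reaches from about 0.425 to 0.875 m from the base axis. Payload 4.7 kg.
Tool frame: the origin (TCP) lies at the very end of the fingers, on their centre line; the grasp point (between the pads) lies 19 mm behind it; z points along the fingers, y is the line along which they close (so a half turn about z gives the same grasp; the last joint's range is limited). The gripper opens to 87 mm and grips with 3 to 60 N. Pads are 19 mm wide; open, the fingers measure 117 mm over their backs; the gripper's body (75 mm by 190 mm) begins 51 mm behind the grasp point.
Start: joints at [1.117, 0.321, -0.07, 1.45, 0.023, 1.371, -0.057], TCP at [0.293, -0.58, 0.223] pointing down, gripper open.
Joint ranges: [-2.86, 2.86], [-0.3, 2.09], [-1.38, 1.24], [0.06, 2.45], [-1.56, 4.7], [0.09, 2.05], [-2.69, 2.69]. Speed limits (rad/s): [2.57, 2.57, 3.14, 3.14, 3.14, 3.14, 3.14].

### API

Orientations are given as a rotation vector (axis times angle).
In Python, from bench import ctrl, vision gives the robot as it stands.
- The arm moves only by the tool jog_arm, never from a script. Its argument "increments" is a list of rows, each an object of numbers: "tx", "ty", "tz": the shift along the tool's x, y, z in mm; "wx", "wy", "wz": the turn, a rotation vector about the tool's x, y, z in rad; "gripper": the opening, from 0 (shut) to 1 (fully open). In form: [{"tx": .., "ty": .., "tz": .., "wx": .., "wy": .., "wz": .., "gripper": ..}, ...]. A call has exactly 5 rows; each row is the pose to reach, as a shift and turn from the pose commanded when the call began, along the tool's axes at that moment; what a row does not reach only later rows make up. A row lasts 1/12 s, in which the tool goes at most 41.7 mm and 7.16 degrees, less where a joint would pass 70% of its speed; a pose out of reach is approached as far as the arm can. A call with a gripper value outside its range is refused whole. The fingers move at their own pace and stop on an object; "grip_force" is the grip in N (left out, the last holds). Time passes only in rows, so rows that repeat a pose let the fingers close, or fill a call up. It gives the time, the measured TCP pose, the force, the opening and the grip force at its end, in the units of the state.
- ctrl.get_state(): the state, without advancing time (a new reading comes with each control period).
- vision.get_image(name): name is "scene" or "top" or "wrist"; returns a dict with "color" (384x512x3 uint8, blue, green, red), "fx", "fy", "cx", "cy" (pixels), "extrinsics" (4x4, takes a point from world to camera coordinates). Camera axes: x right, y down, z forward; pixel columns grow to the right and rows downward; lengths in m; the calibration is good to about 2 mm. A picture is of the moment at which its call begins. There is no depth.
- ctrl.close_job(): hands the job in; it is judged then, once.
Trained networks look in the newest picture that a camera, given by its name, has taken for a name from the list of things; names that differ only in an ending like _2 or _b are one class to them, and where a whole thing is asked for, a point or a joint stands for the part that bears it (a point fixed in the world has none). Each returns a list of dicts, best first, with "conf" (0 to 1); they miss things now and then, are a little off and sometimes report something else, mostly with a low value. They report only what shows in the picture. A call takes as long as a camera call. They do not tell look-alikes from the thing itself.
- vision.spot_in(camera, thing): "bbox" ([left, top, right, bottom] in pixels, round what is visible of it).
The state is a dict: "time": time; "joint_positions": joint angles; "qd": joint speeds; "joint_torque": joint torques, N m; "position": TCP position; "tool_rot": TCP orientation; "ft_force": force on the tool from outside, world axes, zero at the start; "torque": the same for the moment, N m; "grip_width": opening from 0.0 (shut) to 1.0 (fully open); "grip_force": force on a finger pad.
Only numpy, scipy, OpenCV 4.12 (cv2) and the standard library are available. Lean on these libraries where they do the work, as an engineer would, in place of code of your own. Each camera call takes 0.05 s, during which the arm holds its last target. There are 200 camera calls.

## Working session

There is one attempt and no reset: what is moved stays moved. The work goes in short steps, Python scripts to look and compute and a tool call to move; the robot and the scene stay as the last step left them, time stands still between calls to the robot, and variables do not carry over. Pictures are saved under pics/ and viewed, at most 10 in all, crops included, and the job is handed in when it is done.

Besides the shell and the picture viewer there is one more tool, called as name(argument=value, ...), one argument or row to a line, values as JSON. jog_arm: Moves the arm, as the interface text tells. Its arguments: {"type":"object","properties":{"increments":{"type":"array"},"grip_force":{"type":"number"}},"required":["increments"]}

```bash
mkdir -p pics; cat > h.py <<'E'
import numpy as np, cv2
from bench import ctrl, vision
from scipy.spatial.transform import Rotation as R
def ray(im,u,v):
    E=np.array(im["extrinsics"]);Rm=E[:3,:3];c=-Rm.T@E[:3,3]
    d=Rm.T@np.array([(u-im["cx"])/im["fx"],(v-im["cy"])/im["fy"],1]);return c,d
def atz(im,u,v,z):
    c,d=ray(im,u,v);return c+d*(z-c[2])/d[2]
def proj(im,p):
    E=np.array(im["extrinsics"]);q=E[:3,:3]@np.array(p)+E[:3,3]
    return np.array([im["fx"]*q[0]/q[2]+im["cx"],im["fy"]*q[1]/q[2]+im["cy"]])
E
python3 - <<'E'
from h import *
a=vision.get_image("scene");b=vision.get_image("top")
cv2.imwrite("pics/s.png",a["color"]);cv2.imwrite("pics/t.png",b["color"])
for n,i in(("scene",a),("top",b)):
    print(n,i["fx"],np.round(ray(i,256,192),3).tolist())
    for t in["grinder","driver_center","stand_hole","dial"]:
        print(t,[(np.round(x["bbox"]).tolist(),round(x["conf"],2)) for x in vision.spot_in(n,t)])
s=ctrl.get_state();print(s)
E
```

```text
scene 387.49204815284946 [[0.006, 0.328, 0.675], [0.57, -0.408, -0.714]]
grinder [([297.0, 138.0, 344.0, 180.0], 0.64)]
driver_center [([165.0, 213.0, 190.0, 256.0], 0.84), ([169.0, 177.0, 189.0, 225.0], 0.68), ([144.0, 207.0, 163.0, 242.0], 0.56)]
stand_hole [([214.0, 207.0, 256.0, 262.0], 0.89), ([158.0, 232.0, 208.0, 291.0], 0.73), ([297.0, 140.0, 343.0, 179.0], 0.25)]
dial [([309.0, 139.0, 335.0, 160.0], 0.71)]
top 350.8819141541209 [[0.438, -0.049, 0.942], [0.085, 0.019, -0.996]]
grinder [([316.0, 161.0, 366.0, 210.0], 0.84)]
driver_center [([154.0, 214.0, 175.0, 227.0], 0.79), ([178.0, 169.0, 198.0, 187.0], 0.57)]
stand_hole [([201.0, 203.0, 236.0, 236.0], 0.74), ([334.0, 173.0, 356.0, 196.0], 0.74), ([153.0, 203.0, 190.0, 235.0], 0.7)]
dial [([332.0, 174.0, 356.0, 195.0], 0.76)]
{'time': 0.5, 'joint_positions': array([ 1.11708765,  0.32103399, -0.0701108 ,  1.45055424,  0.02260187,
        1.37079218, -0.05690576]), 'qd': array([ 2.55894822e-05, -5.03584254e-04,  1.82396032e-03, -1.49115283e-03,
       -8.46753561e-05,  2.42848797e-03,  1.54901936e-03]), 'joint_torque': array([-1.27037811e-04, -4.90603817e+01, -4.02616309e-01, -3.12462401e+01,
       -6.37515751e-02,  3.47037404e-02,  3.35385471e-05]), 'position': array([ 0.29308628, -0.58016836,  0.22253725]), 'tool_rot': array([ 3.05602432e+00,  7.28185782e-01, -6.76546406e-05]), 'ft_force': array([-0.3624623 ,  0.22125669,  0.65290715]), 'torque': array([-0.00673381,  0.03012257, -0.06808205]), 'grip_force': 0.0, 'grip_width': 1.0002307030599438}
```

```bash
python3 - <<'E'
from h import *
a=cv2.imread("pics/s.png");b=cv2.imread("pics/t.png")
c1=cv2.resize(a[125:300,125:360],(800,596),interpolation=cv2.INTER_CUBIC)
c2=cv2.resize(b[120:290,140:380],(800,567),interpolation=cv2.INTER_CUBIC)
cv2.imwrite("pics/s1.png",c1);cv2.imwrite("pics/t1.png",c2)
E
```

```text
(no output)
```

View pics/s1.png

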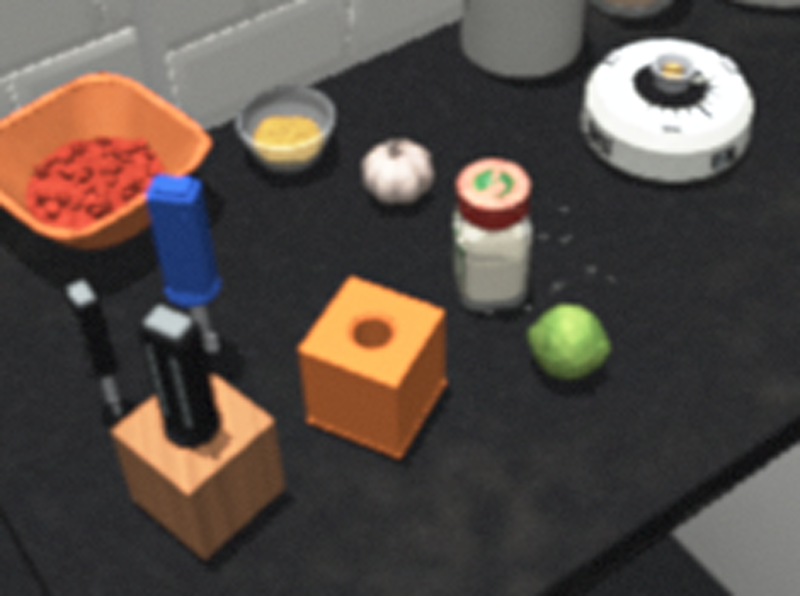

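View pics/t1.png

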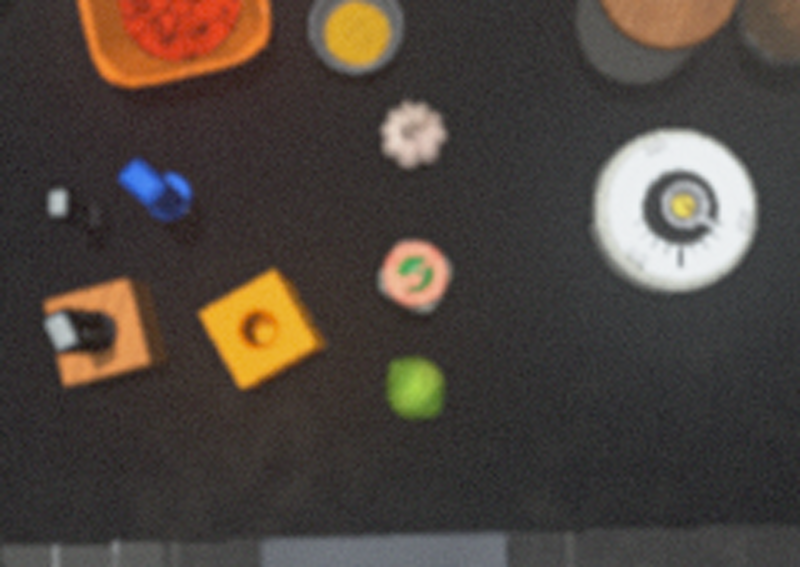

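The two pictures show three handles in the scene image: black in the wooden stand (177,235), blue (179,200) and small black (153,225). The larger non-blue one is the handle in the wooden stand, and the orange block (235,235) is the decoy. The grinder is at about (344,182) in the top image, with its bold mark towards the bottom of the image and the pointer to the lower right.

```bash
python3 - <<'E'
from h import *
a=vision.get_image("scene");b=vision.get_image("top")
T=lambda u,v,z:np.round(atz(b,140+u*.3,120+v*.3,z)[:3],4)
S=lambda u,v,z:np.round(atz(a,125+u*.29375,125+v*.2936,z)[:3],4)
print("stand corners",[T(*p,.07)[:2].tolist() for p in((43,298),(128,278),(150,368),(65,388))])
print("scene corners",[S(*p,.07)[:2].tolist() for p in((112,432),(192,492),(277,427),(220,378))])
print("handle top",T(62,331,.161),S(170,321,.161))
print("guard",T(95,330,.074),S(192,432,.074))
print("collar",T(684,205,.068),S(677,70,.068))
print("grinder top T",T(677,210,.048), "bold",T(681,256,.048))
print("ext",np.array(vision.get_image("wrist")["extrinsics"]).round(3).tolist())
print(R.from_rotvec(ctrl.get_state()["tool_rot"]).as_matrix().round(3).tolist())
for n,u in(("jar",(415,268)),("lime",(415,387)),("orange",(262,328))):print(n,T(*u,.05))
E
```

```text
stand corners [[0.4761, 0.2254], [0.4893, 0.1617], [0.4218, 0.1461], [0.4088, 0.2096]]
scene corners [[0.4694, 0.226], [0.4082, 0.2087], [0.418, 0.1499], [0.4673, 0.1588]]
handle top [0.4497 0.1843 0.161 ] [0.4452 0.1869 0.161 ]
guard [0.4511 0.1857 0.074 ] [0.4402 0.1909 0.074 ]
collar [ 0.5323 -0.2559  0.068 ] [ 0.5216 -0.2503  0.068 ]
grinder top T [ 0.5308 -0.2551  0.048 ] bold [ 0.4954 -0.2566  0.048 ]
ext [[0.451, -0.893, 0.001, -0.651], [-0.866, -0.437, 0.244, -0.03], [-0.217, -0.111, -0.97, 0.39], [0.0, 0.0, 0.0, 1.0]]
[[0.893, 0.451, 0.0], [0.451, -0.893, -0.0], [-0.0, 0.0, -1.0]]
jar [ 0.4919 -0.0531  0.05  ]
lime [ 0.4015 -0.0505  0.05  ]
orange [0.4494 0.0647 0.05  ]
```

jog_arm(
  increments=[
    {"tx":30,"ty":-20,"tz":-14,"gripper":1},
    {"tx":60,"ty":-40,"tz":-28},
    {"tx":90,"ty":-60,"tz":-42},
    {"tx":120,"ty":-80,"tz":-56},
    {"tx":150,"ty":-100,"tz":-70},
  ],
)

```text
validation failed for argument at $.in...
```

jog_arm(
  increments=[
    {"tx":32,"ty":-23},
    {"tx":65,"ty":-46},
    {"tx":97,"ty":-69},
    {"tx":130,"ty":-92},
    {"tx":160,"ty":-115},
  ],
)

```text
validation failed for argument at $.in...
```

jog_arm(
  increments=[
    {"tx":30,"ty":-20,"tz":-14,"wx":0,"wy":0,"wz":0,"gripper":1},
    {"tx":60,"ty":-40,"tz":-28,"wx":0,"wy":0,"wz":0,"gripper":1},
    {"tx":90,"ty":-60,"tz":-42,"wx":0,"wy":0,"wz":0,"gripper":1},
    {"tx":120,"ty":-80,"tz":-56,"wx":0,"wy":0,"wz":0,"gripper":1},
    {"tx":150,"ty":-100,"tz":-70,"wx":0,"wy":0,"wz":0,"gripper":1},
  ],
)

```text
time: 1.07
position: [0.3825, -0.4217, 0.2934]
tool_rot: [3.056, 0.728, 0.0]
ft_force: [0.8, -0.2, 1.1]
grip_width: 0.996
grip_force: 0.0
```

jog_arm(
  increments=[
    {"tx":32,"ty":-23,"tz":0,"wx":0,"wy":0,"wz":0,"gripper":1},
    {"tx":65,"ty":-46,"tz":0,"wx":0,"wy":0,"wz":0,"gripper":1},
    {"tx":97,"ty":-69,"tz":0,"wx":0,"wy":0,"wz":0,"gripper":1},
    {"tx":130,"ty":-92,"tz":0,"wx":0,"wy":0,"wz":0,"gripper":1},
    {"tx":160,"ty":-115,"tz":0,"wx":0,"wy":0,"wz":0,"gripper":1},
  ],
)

```text
time: 1.48
position: [0.4737, -0.2463, 0.293]
tool_rot: [3.055, 0.729, 0.001]
ft_force: [1.0, -0.3, -0.4]
grip_width: 0.997
grip_force: 0.0
```

```bash
python3 - <<'E'
from h import *
w=vision.get_image("wrist");cv2.imwrite("pics/w1.png",w["color"])
np.save("w1.npy",np.array(w["extrinsics"]));print(w["fx"],w["cx"],w["cy"])
print(proj(w,[.53,-.255,.062]),proj(w,[.53,-.255,.048]),ctrl.get_state()["joint_positions"].round(2))
E
```

```text
310.8726632804423 261.1656954812183 188.82669358428618
[287.10717333 127.29635706] [286.20959144 126.74354209] [ 0.74  0.06 -0.34  1.62  0.01  1.46 -0.69]
```

View pics/w1.png

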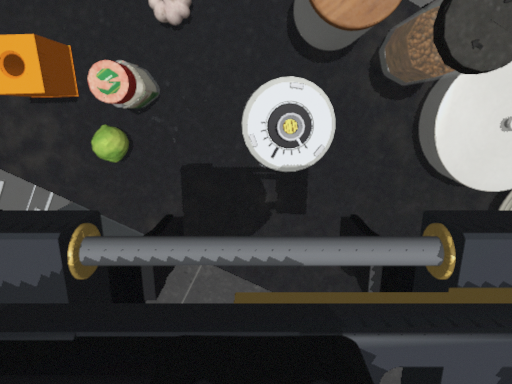

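The wrist picture shows the grinder round (289,125), with the bold bar at about (275,152) and the collar at about (290,126). I'll enlarge it.

```bash
python3 - <<'E'
from h import *
w=cv2.imread("pics/w1.png")
cv2.imwrite("pics/w1c.png",cv2.resize(w[75:175,238:338],(600,600),interpolation=cv2.INTER_CUBIC))
E
```

```text
(no output)
```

View pics/w1c.png

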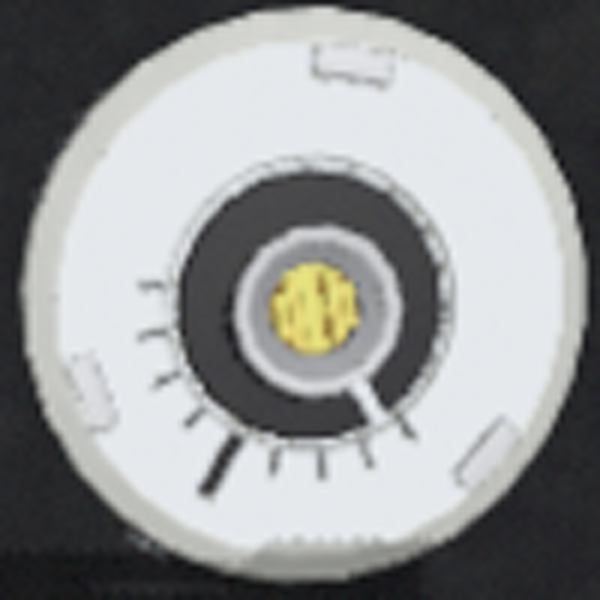

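jog_arm(
  increments=[
    {"tx":10,"ty":-40,"tz":0,"wx":0,"wy":0,"wz":0,"gripper":1},
    {"tx":20,"ty":-80,"tz":0,"wx":0,"wy":0,"wz":0,"gripper":1},
    {"tx":30,"ty":-120,"tz":0,"wx":0,"wy":0,"wz":0,"gripper":1},
    {"tx":40,"ty":-160,"tz":0,"wx":0,"wy":0,"wz":0,"gripper":1},
    {"tx":50,"ty":-200,"tz":0,"wx":0,"wy":0,"wz":0,"gripper":1},
  ],
)

```text
time: 1.95
position: [0.4265, -0.0458, 0.2926]
tool_rot: [3.055, 0.728, 0.001]
ft_force: [1.2, 1.0, 0.9]
grip_width: 1.0
grip_force: 0.0
```

jog_arm(
  increments=[
    {"tx":10,"ty":-30,"tz":0,"wx":0,"wy":0,"wz":0,"gripper":1},
    {"tx":20,"ty":-60,"tz":0,"wx":0,"wy":0,"wz":0,"gripper":1},
    {"tx":30,"ty":-90,"tz":0,"wx":0,"wy":0,"wz":0,"gripper":1},
    {"tx":40,"ty":-120,"tz":0,"wx":0,"wy":0,"wz":0,"gripper":1},
    {"tx":50,"ty":-150,"tz":0,"wx":0,"wy":0,"wz":0,"gripper":1},
  ],
)

```text
time: 2.37
position: [0.4038, 0.1103, 0.2928]
tool_rot: [3.055, 0.728, 0.001]
ft_force: [-0.4, -0.5, -0.2]
grip_width: 1.004
grip_force: 0.0
```

The crop shows the collar centre at crop (318,310), the bold bar at (222,465) and the pointer tip at (378,415). That puts the pointer between the 0 and 0.3 ticks, so the dial reads about 0.1. Next I'll look at the driver.

```bash
python3 - <<'E'
from h import *
w=vision.get_image("wrist")
print(proj(w,[.449,.186,.161]),proj(w,[.449,.186,.07]),ctrl.get_state()["joint_positions"].round(2))
cv2.imwrite("pics/w2.png",cv2.resize(w["color"][0:200,150:450],(800,533),interpolation=cv2.INTER_CUBIC))
np.save("w2.npy",np.array(w["extrinsics"]))
w1=dict(w);w1["extrinsics"]=np.load("w1.npy")
P=lambda u,v,z:atz(w1,238+u/6,75+v/6,z)
g=P(318,310,.068)
print("collar",g.round(4),"circle",P(305,293,.03).round(4))
b=P(222,465,.048)-g;p=P(372,403,.056)-g
an=lambda d:np.arctan2(d[1],d[0])
print("bold ang",an(b),"pointer",an(p),"dial",1.2-((an(p)-an(b))%(2*np.pi)))
E
```

```text
[208.8232347  101.43845883] [221.06612709 103.69832849] [ 0.5  -0.24 -0.7   1.84 -0.15  1.48 -1.27]
collar [ 0.5329 -0.2583  0.068 ] circle [ 0.5349 -0.258   0.03  ]
bold ang 3.1186833504743756 pointer -2.0938372148163586 dial 0.12933525811114843
```

View pics/w2.png

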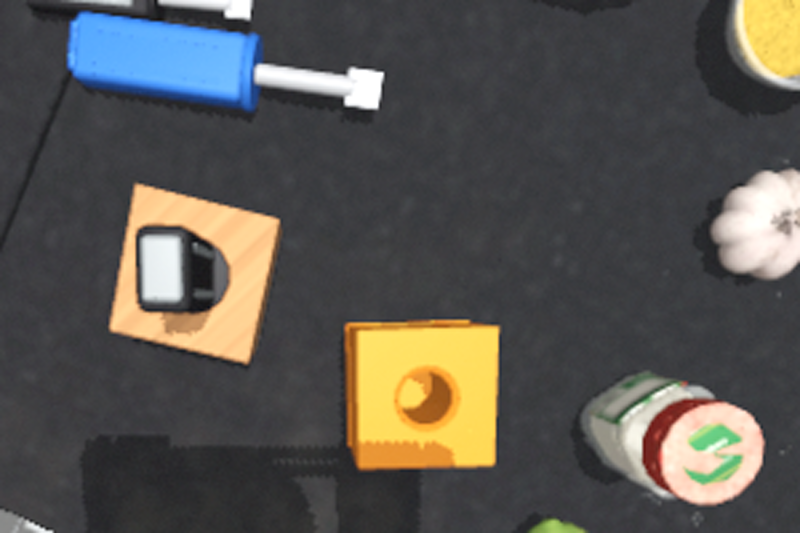

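The picture shows the black handle in the wooden stand, with its cap at crop (163,267) and its long side almost along the tool x axis. The blue driver (165,60) and the orange block (425,395) are elsewhere.

```bash
python3 - <<'E'
from h import *
w=vision.get_image("wrist");c=w["color"].astype(int)
m=((c.min(2)>130)&(c.max(2)-c.min(2)<30)).astype(np.uint8)
n,l,s,ce=cv2.connectedComponentsWithStats(m)
i=l[100,211];print(s[i],ce[i])
pts=np.argwhere(l==i)[:,::-1]
W=np.array([atz(w,u,v,.161) for u,v in pts])[:,:2]
r=cv2.minAreaRect((W*1000).astype(np.float32));print(r,W.mean(0)) 
cor=[(135,183),(280,219),(251,364),(109,329)]
C=np.array([atz(w,150+u*.375,v*.375,.07)[:2] for u,v in cor]);print(C.mean(0),C.round(3).tolist())
sub=W-W.mean(0);e,v=np.linalg.eigh(sub.T@sub);print("long axis",np.degrees(np.arctan2(v[1,1],v[0,1])),np.sqrt(e/len(W)*12))
M=R.from_rotvec(ctrl.get_state()["tool_rot"]).as_matrix();print("toolx",np.degrees(np.arctan2(M[1,0],M[0,0])))
E
```

```text
[     0      0    512    384 180692] [253.77394683 190.83292011]
((363.0909423828125, 104.66769409179688), (398.2004089355469, 593.2142944335938), 27.349651336669922) [0.38120604 0.11436756]
[0.44841999 0.19306883] [[0.472, 0.233], [0.488, 0.17], [0.425, 0.153], [0.409, 0.217]]
long axis 116.12391441197158 [0.40606812 0.51375484]
toolx 27.33679468717073
```

```bash
python3 - <<'E'
from h import *
w=vision.get_image("wrist");c=w["color"].astype(int)
print(c[100,205:220].tolist())
m=(c.min(2)>90).astype(np.uint8);m[:, :195]=0;m[:,226:]=0
n,l,s,ce=cv2.connectedComponentsWithStats(m)
i=l[100,209];print(s[i],ce[i])
pts=np.argwhere(l==i)[:,::-1]
W=np.array([atz(w,u,v,.161) for u,v in pts])[:,:2]
print(cv2.minAreaRect((W*1000).astype(np.float32)),W.mean(0))
C=np.array([atz(w,150+u*.375,v*.375,.161)[:2] for u,v in((141,232),(184,232),(184,305),(144,302))]);print(C.mean(0),C.round(4).tolist())
E
```

```text
[[133, 191, 246], [82, 116, 158], [60, 56, 57], [154, 152, 145], [222, 220, 214], [239, 237, 231], [240, 239, 232], [241, 240, 234], [243, 241, 235], [243, 241, 236], [244, 242, 236], [244, 244, 238], [245, 244, 238], [246, 245, 239], [247, 245, 239]]
[208  89  16  26 411] [215.54987835 101.46958637]
((450.4142150878906, 185.39573669433594), (22.432918548583984, 13.855714797973633), 25.61843490600586) [0.45052212 0.18533099]
[0.44947807 0.18921546] [[0.4567, 0.201], [0.4634, 0.188], [0.4416, 0.1776], [0.4362, 0.1903]]
```

```bash
cat >> h.py <<'E'
def delta(p):
    s=ctrl.get_state();M=R.from_rotvec(s["tool_rot"]).as_matrix()
    print("delta mm",(M.T@(np.array(p)-s["position"])*1000).round(1),"pos",s["position"].round(4),"yaw",np.arctan2(M[1,0],M[0,0]).round(4),"F",s["ft_force"].round(2),"q",s["joint_positions"].round(2))
E
python3 -c "
from h import *
delta([.4503,.1855,.102])"
```

```text
delta mm [ 75.  -45.1 191. ] pos [0.4038 0.1113 0.293 ] yaw 0.4734 F [ 0.01 -0.19 -1.02] q [ 0.5  -0.23 -0.69  1.84 -0.15  1.48 -1.26]
```

jog_arm(
  increments=[
    {"tx":25,"ty":-15,"tz":0,"wx":0,"wy":0,"wz":0.03,"gripper":1},
    {"tx":50,"ty":-30,"tz":10,"wx":0,"wy":0,"wz":0.03,"gripper":1},
    {"tx":75,"ty":-45,"tz":30,"wx":0,"wy":0,"wz":0.03,"gripper":1},
    {"tx":75,"ty":-45,"tz":55,"wx":0,"wy":0,"wz":0.03,"gripper":1},
    {"tx":75,"ty":-45,"tz":70,"wx":0,"wy":0,"wz":0.03,"gripper":1},
  ],
)

```text
time: 2.93
position: [0.4508, 0.1828, 0.2202]
tool_rot: [-3.065, -0.684, 0.004]
ft_force: [-0.2, -0.8, -0.3]
grip_width: 0.998
grip_force: 0.0
```

```bash
python3 - <<'E'
from h import *
for k in range(3): w=vision.get_image("wrist")
delta([.4503,.1855,.102])
print(proj(w,[.4503,.1855,.161]))
cv2.imwrite("pics/w3.png",w["color"][0:300])
E
```

```text
delta mm [  1.7  -3.8 119.6] pos [0.4507 0.1814 0.2216] yaw 0.4362 F [ 0.2  -0.48  0.56] q [ 0.45  0.   -0.88  1.82  0.    1.32 -1.56]
[255.51495996 198.63140748]
```

View pics/w3.png

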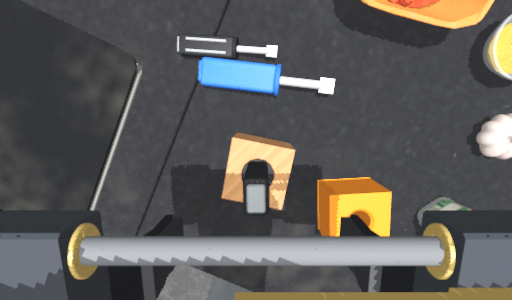

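The cap is at (256,199), which matches the prediction of (255.5,198.6). I'll descend and grip.

jog_arm(
  increments=[
    {"tx":2,"ty":-4,"tz":10,"wx":0,"wy":0,"wz":0,"gripper":1},
    {"tx":2,"ty":-4,"tz":45,"wx":0,"wy":0,"wz":0,"gripper":1},
    {"tx":2,"ty":-4,"tz":80,"wx":0,"wy":0,"wz":0,"gripper":1},
    {"tx":2,"ty":-4,"tz":110,"wx":0,"wy":0,"wz":0,"gripper":1},
    {"tx":2,"ty":-4,"tz":120,"wx":0,"wy":0,"wz":0,"gripper":1},
  ],
)

```text
time: 3.5
position: [0.4492, 0.1861, 0.0994]
tool_rot: [3.066, 0.681, -0.007]
ft_force: [0.0, -0.9, 1.2]
grip_width: 0.997
grip_force: 0.0
```

```bash
python3 - <<'E'
from h import *
for k in range(2): w=vision.get_image("wrist")
delta([.4503,.1855,.102])
E
```

```text
delta mm [-0.6  1.3 -0.4] pos [0.4503 0.1869 0.1016] yaw 0.4375 F [ 0.16 -0.76  0.46] q [ 0.39  0.15 -0.89  1.96  0.13  1.09 -1.69]
```

jog_arm(
  increments=[
    {"tx":0,"ty":1,"tz":0,"wx":0,"wy":0,"wz":0,"gripper":0.5},
    {"tx":0,"ty":1,"tz":0,"wx":0,"wy":0,"wz":0,"gripper":0},
    {"tx":0,"ty":1,"tz":0,"wx":0,"wy":0,"wz":0,"gripper":0},
    {"tx":0,"ty":1,"tz":0,"wx":0,"wy":0,"wz":0,"gripper":0},
    {"tx":0,"ty":1,"tz":0,"wx":0,"wy":0,"wz":0,"gripper":0},
  ],
  grip_force=25,
)

```text
time: 4.02
position: [0.4522, 0.1867, 0.1035]
tool_rot: [3.066, 0.682, 0.003]
ft_force: [-0.9, -0.1, -0.4]
grip_width: 0.705
grip_force: 0.0
```

jog_arm(
  increments=[
    {"tx":0,"ty":1,"tz":0,"wx":0,"wy":0,"wz":0,"gripper":0},
    {"tx":0,"ty":1,"tz":0,"wx":0,"wy":0,"wz":0,"gripper":0},
    {"tx":0,"ty":1,"tz":0,"wx":0,"wy":0,"wz":0,"gripper":0},
    {"tx":0,"ty":1,"tz":0,"wx":0,"wy":0,"wz":0,"gripper":0},
    {"tx":0,"ty":1,"tz":0,"wx":0,"wy":0,"wz":0,"gripper":0},
  ],
  grip_force=40,
)

```text
time: 4.43
position: [0.4518, 0.1856, 0.1025]
tool_rot: [3.067, 0.682, -0.0]
ft_force: [0.8, -0.2, -0.4]
grip_width: 0.327
grip_force: 0.0
```

```bash
python3 - <<'E'
from h import *
delta([.4503,.1855,.102]);s=ctrl.get_state();print(s["grip_width"]*87,s["grip_force"],s["torque"])
E
```

```text
delta mm [-1.4 -0.6  0.5] pos [0.4518 0.1856 0.1025] yaw 0.4378 F [ 0.81 -0.19 -0.37] q [ 0.4   0.15 -0.89  1.96  0.13  1.09 -1.68]
28.40868878227878 0.0 [-0.01200237 -0.0017318  -0.06560052]
```

jog_arm(
  increments=[
    {"tx":0,"ty":0,"tz":0,"wx":0,"wy":0,"wz":0,"gripper":0},
    {"tx":0,"ty":0,"tz":0,"wx":0,"wy":0,"wz":0,"gripper":0},
    {"tx":0,"ty":0,"tz":0,"wx":0,"wy":0,"wz":0,"gripper":0},
    {"tx":0,"ty":0,"tz":0,"wx":0,"wy":0,"wz":0,"gripper":0},
    {"tx":0,"ty":0,"tz":0,"wx":0,"wy":0,"wz":0,"gripper":0},
  ],
  grip_force=40,
)

```text
time: 4.85
position: [0.4518, 0.1857, 0.1024]
tool_rot: [-3.067, -0.682, 0.0]
ft_force: [0.7, -0.3, -1.1]
grip_width: 0.228
grip_force: 40.0
```

```bash
python3 - <<'E'
from h import *
for k in range(3):
    vision.spot_in("wrist","grinder")
    delta([.4503,.1855,.102]);s=ctrl.get_state();print(s["grip_width"]*87,s["grip_force"],s["torque"].round(3))
E
```

```text
delta mm [-1.4 -0.5  0.4] pos [0.4518 0.1857 0.1024] yaw 0.4379 F [ 0.58  0.28 -1.74] q [ 0.4   0.15 -0.89  1.96  0.13  1.09 -1.68]
19.545396804361534 39.99824910890311 [ 0.137 -0.009  0.015]
delta mm [-1.4 -0.5  0.4] pos [0.4518 0.1857 0.1024] yaw 0.4379 F [ 0.02  1.14 -0.71] q [ 0.4   0.15 -0.89  1.96  0.13  1.09 -1.68]
19.509964938528725 39.99822726007551 [ 0.062  0.04  -0.001]
delta mm [-1.4 -0.5  0.4] pos [0.4517 0.1856 0.1024] yaw 0.4379 F [ 0.74  0.33 -0.56] q [ 0.4   0.15 -0.89  1.96  0.13  1.09 -1.68]
19.881658405198767 39.998135031200945 [0.022 0.059 0.007]
```

jog_arm(
  increments=[
    {"tx":0,"ty":0,"tz":-15,"wx":0,"wy":0,"wz":0,"gripper":0},
    {"tx":0,"ty":0,"tz":-40,"wx":0,"wy":0,"wz":0,"gripper":0},
    {"tx":0,"ty":0,"tz":-70,"wx":0,"wy":0,"wz":0,"gripper":0},
    {"tx":0,"ty":0,"tz":-100,"wx":0,"wy":0,"wz":0,"gripper":0},
    {"tx":0,"ty":0,"tz":-125,"wx":0,"wy":0,"wz":0,"gripper":0},
  ],
)

```text
time: 5.42
position: [0.4519, 0.1857, 0.2293]
tool_rot: [3.066, 0.682, 0.001]
ft_force: [0.6, -0.5, -1.2]
grip_width: 0.227
grip_force: 40.0
```

jog_arm(
  increments=[
    {"tx":-5,"ty":20,"tz":0,"wx":0,"wy":0,"wz":0,"gripper":0},
    {"tx":-14,"ty":52,"tz":0,"wx":0,"wy":0,"wz":0,"gripper":0},
    {"tx":-24,"ty":90,"tz":0,"wx":0,"wy":0,"wz":0,"gripper":0},
    {"tx":-34,"ty":128,"tz":0,"wx":0,"wy":0,"wz":0,"gripper":0},
    {"tx":-44,"ty":166,"tz":0,"wx":0,"wy":0,"wz":0,"gripper":0},
  ],
)

```text
time: 5.83
position: [0.4822, 0.0148, 0.2275]
tool_rot: [3.065, 0.683, -0.0]
ft_force: [1.5, 0.7, -1.7]
grip_width: 0.232
grip_force: 40.0
```

jog_arm(
  increments=[
    {"tx":-10,"ty":38,"tz":0,"wx":0,"wy":0,"wz":0,"gripper":0},
    {"tx":-20,"ty":76,"tz":0,"wx":0,"wy":0,"wz":0,"gripper":0},
    {"tx":-30,"ty":114,"tz":0,"wx":0,"wy":0,"wz":0,"gripper":0},
    {"tx":-39,"ty":145,"tz":0,"wx":0,"wy":0,"wz":0,"gripper":0},
    {"tx":-45,"ty":170,"tz":0,"wx":0,"wy":0,"wz":0,"gripper":0},
  ],
)

```text
time: 6.25
position: [0.513, -0.1604, 0.227]
tool_rot: [3.067, 0.677, -0.002]
ft_force: [0.2, 0.7, -1.5]
grip_width: 0.224
grip_force: 40.0
```

```bash
python3 - <<'E'
from h import *
for k in range(2): w=vision.get_image("wrist")
delta([.5327,-.257,.225])
for p in((.5327,-.257,.068),(.5327,-.257,.048)):print(proj(w,p))
s=ctrl.get_state();print(s["grip_width"]*87,s["grip_force"],s["torque"].round(3))
np.save("w4.npy",np.array(w["extrinsics"]));cv2.imwrite("pics/w4full.png",w["color"])
cv2.imwrite("pics/w4.png",cv2.resize(w["color"][60:260,150:390],(800,600)[:2],interpolation=cv2.INTER_CUBIC))
E
```

```text
delta mm [-21.2  93.8   1.6] pos [ 0.5129 -0.1629  0.2265] yaw 0.4291 F [ 0.14 -0.29 -1.62] q [ 0.77  0.11 -0.55  1.71  0.06  1.34 -0.93]
[344.67877598 193.20294814]
[340.02279888 188.63947938]
19.875728951486458 39.99770172871649 [-0.015  0.041 -0.008]
```

View pics/w4.png

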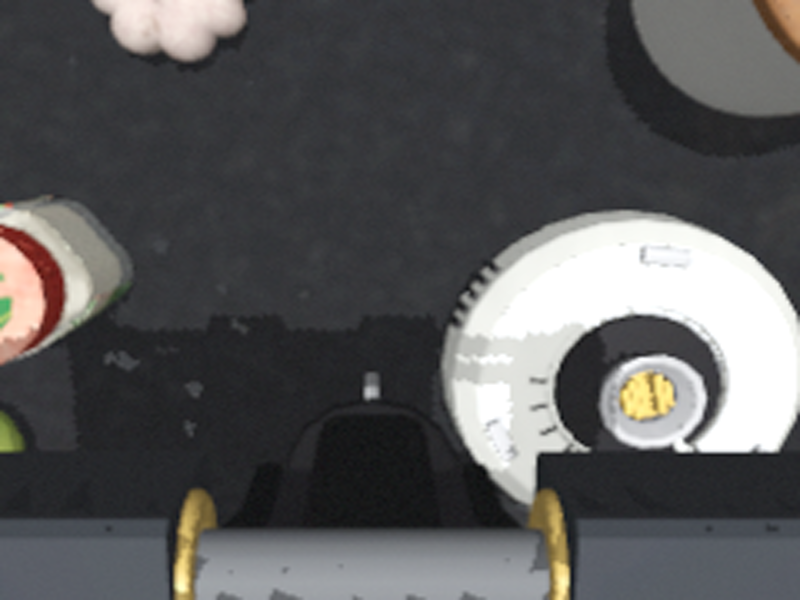

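The picture shows the blade tip at crop (371,380) and the collar at crop (653,402), with the slot faintly visible in the brass. I'll enlarge the adjuster and check both by projection.

```bash
python3 - <<'E'
from h import *
w=vision.get_image("wrist");s=ctrl.get_state();M=R.from_rotvec(s["tool_rot"]).as_matrix()
for x in(8,-8):
    print("tip pred",x,proj(w,s["position"]+M@np.array([x/1e3,0,.0924])))
print("collar",atz(w,345.9,194,.068)[:2])
c=w["color"][170:215,318:372];cv2.imwrite("pics/w5.png",cv2.resize(c,(720,600),interpolation=cv2.INTER_CUBIC))
t=w["color"][178:200,252:272].max(2);print(t)
E
```

```text
tip pred 8 [256.47963935 179.84850438]
tip pred -8 [256.62094716 198.13610641]
collar [ 0.5320825  -0.25480312]
[[ 40  42  37  40  41  40  36  37  41  42  40  40  39  38  40  42  42  42
   40  41]
 [ 41  40  40  37  41  39  37  38  35  37  39  39  40  39  41  37  37  39
   38  39]
 [ 38  40  37  38  39  38  37  40  37  36  39  39  41  40  41  37  39  35
   36  38]
 [ 38  44  39  39  36  40  39  42  40  37  40  38  42  41  41  39  39  42
   38  37]
 [ 42  39  39  37  39  39  42  39  39  40  42  40  40  43  42  40  38  38
   39  35]
 [ 40  40  38  38  35  37  39  41  38  38  42  38  39  40  40  40  41  39
   39  38]
 [ 40  38  38  36  37  40  38  56  80  90  80  55  38  41  41  40  40  38
   39  39]
 [ 39  38  38  36  38  38  38  69 103 102  96  73  40  41  41  40  37  37
   40  38]
 [ 38  38  37  38  38  35  38  71 106 104  99  75  39  42  38  36  39  38
   38  39]
 [ 36  36  36  36  37  37  38  70 106 104  98  76  40  39  40  36  38  36
   39  37]
 [ 36  38  38  36  37  37  36  82 125 130 122  86  39  40  39  39  37  40
   41  40]
 [ 36  36  38  37  38  37  37 114 166 168 157 109  37
[... 182 characters left out ...]
  39  40
   39  38]
 [ 38  37  39  39  41  43  44  92 133 122 119  88  56  37  39  39  41  39
   37  40]
 [ 36  34  32  34  29  34  35  47  60  33  45  44  41  28  33  32  37  37
   39  39]
 [ 29  32  30  25  27  29  32  36  41  40  42  38  33  34  29  28  27  29
   28  32]
 [ 31  36  35  38  40  43  42  44  46  45  45  42  42  42  37  38  38  29
   30  26]
 [ 42  43  46  49  45  45  46  46  49  46  46  46  46  47  42  42  43  38
   40  37]
 [ 43  43  43  45  44  44  44  43  43  45  45  41  41  44  41  40  40  43
   40  39]
 [ 31  28  32  33  35  31  29  31  31  30  31  32  31  31  31  30  32  30
   29  34]
 [ 24  23  24  26  22  26  26  25  24  23  23  25  21  26  25  28  23  22
   23  25]]
```

View pics/w5.png

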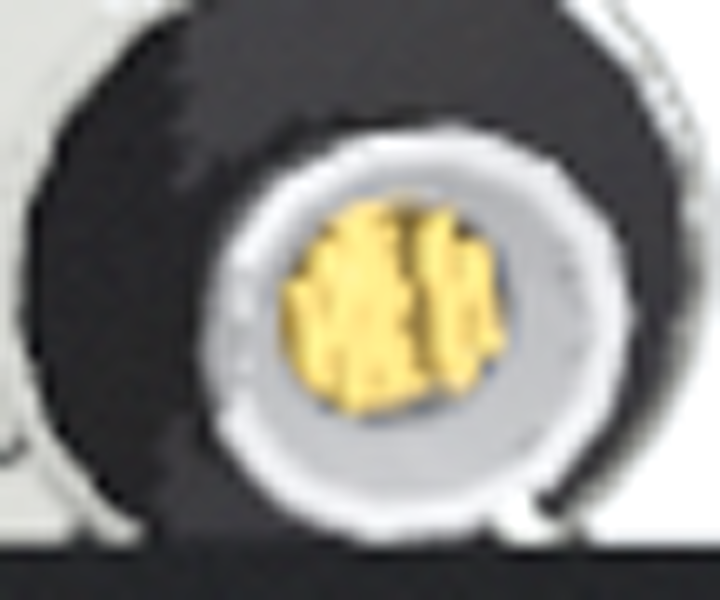

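jog_arm(
  increments=[
    {"tx":-7,"ty":30,"tz":0,"wx":0,"wy":0,"wz":0,"gripper":0},
    {"tx":-14,"ty":60,"tz":0,"wx":0,"wy":0,"wz":0,"gripper":0},
    {"tx":-20,"ty":92,"tz":2,"wx":0,"wy":0,"wz":0,"gripper":0},
    {"tx":-20,"ty":92,"tz":20,"wx":0,"wy":0,"wz":0,"gripper":0},
    {"tx":-20,"ty":92,"tz":40,"wx":0,"wy":0,"wz":0,"gripper":0},
  ],
)

```text
time: 6.82
position: [0.5354, -0.2498, 0.1879]
tool_rot: [3.066, 0.678, 0.003]
ft_force: [0.5, 0.8, -2.8]
grip_width: 0.231
grip_force: 40.0
```

```bash
python3 - <<'E'
from h import *
w=vision.get_image("wrist");f=dict(w);f["extrinsics"]=np.load("w4.npy")
P=lambda u,v,z:atz(f,318+u*.075,170+v*.075,z)
d=P(405,205,.06)-P(440,395,.06);print("slot ang",np.arctan2(d[1],d[0]))
for k in range(3):w=vision.get_image("wrist")
a=vision.get_image("scene");t=vision.get_image("top")
delta([.5325,-.2555,.1775])
s=ctrl.get_state();M=R.from_rotvec(s["tool_rot"]).as_matrix();tip=s["position"]+M@np.array([0,0,.0924])
print("tip",tip,"scene px",proj(a,tip),"collar scene",proj(a,[.5325,-.2555,.068]))
print("wrist tip+8",proj(w,tip+M@[.008,0,0]),"collar wrist",proj(w,[.5325,-.2555,.068]))
cs=proj(a,tip).astype(int)
A=cv2.resize(a["color"][cs[1]-37:cs[1]+38,cs[0]-25:cs[0]+25],(400,600),interpolation=cv2.INTER_CUBIC)
B=cv2.resize(w["color"][135:225,230:290],(400,600),interpolation=cv2.INTER_CUBIC)
print("origins",cs-[25,37])
cv2.imwrite("pics/c9.png",np.hstack([A,B]))
E
```

```text
slot ang 0.6711763639489874
delta mm [-6.2  6.  11.6] pos [ 0.5355 -0.2474  0.1891] yaw 0.4394 F [-0.12 -0.55 -0.79] q [ 0.82  0.25 -0.5   1.64  0.12  1.28 -0.84]
tip [ 0.53568906 -0.24749322  0.09669144] scene px [320.49481718 133.86576163] collar scene [322.42752402 142.57001064]
wrist tip+8 [263.30466034 180.72256204] collar wrist [269.470153   188.89176608]
origins [295  96]
```

View pics/c9.png

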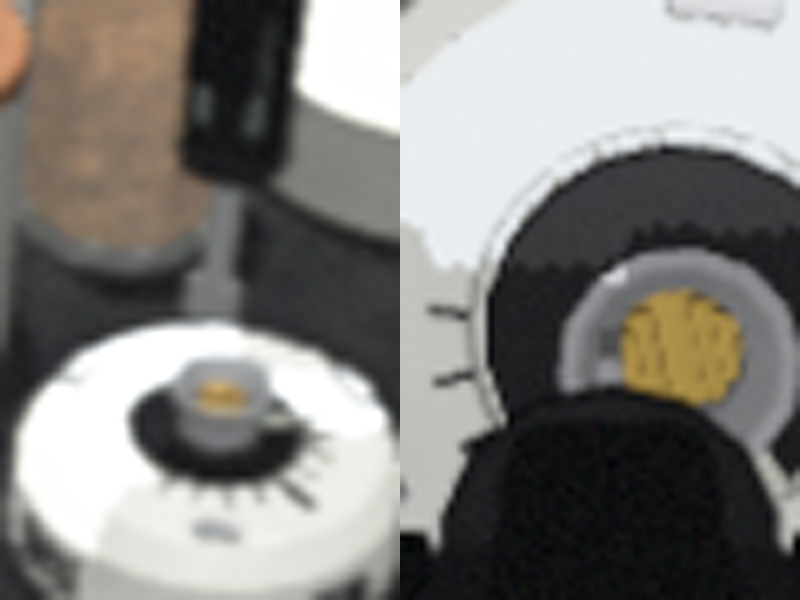

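In the picture, the scene half has the tip at px (321.5,135.8) and the collar mouth at (322.9,143.2). The wrist half has the collar centre at about (272,190.3) and the blade's +x edge at about (261.2,184-191).

```bash
python3 - <<'E'
from h import *
for k in range(2):w=vision.get_image("wrist")
a=vision.get_image("scene")
s=ctrl.get_state();M=R.from_rotvec(s["tool_rot"]).as_matrix();delta([.5325,-.2555,.1775])
print(w["color"][178:194,252:284].max(2))
tip=atz(w,261.2,184.2,s["position"][2]-.0924);col=atz(w,272,190.3,.068)
print("wrist tip",tip-M@[.008,0,0],"col",col,"diff tool",(M.T@(col-tip)*1000+[8,0,0]).round(1))
tz=s["position"][2]-.0924
ts=atz(a,321.5,135.8,tz);cs=atz(a,322.9,143.2,.068)
print("scene tip",ts,"col",cs,"diff tool",(M.T@(cs-ts)*1000).round(1), "state tip->top collar",(M.T@(np.array([.5323,-.2559,0])-s["position"])*1000).round(1))
E
```

```text
delta mm [-5.7  5.6 11.5] pos [ 0.5353 -0.248   0.189 ] yaw 0.4386 F [-1.07  1.01 -2.07] q [ 0.82  0.25 -0.5   1.64  0.12  1.28 -0.84]
[[ 33  34  33  54 105 142 146 144 134 126 116 112 110 110 111 110 110 111
  111 113 113 112 115 118 123 129 139 141 136 107  45  32]
 [ 30  34  41  94 141 146 136 128 118 113 109 108 111 115 129 125 128 139
  130 111 105 112 112 114 114 117 128 139 140 132  89  30]
 [ 32  36  68 126 148 137 126 111 109 109 109 116 141 159 161 160 161 153
  122 102 100 113 116 116 115 115 117 129 141 142 125  84]
 [ 34  53 107 144 141 128 113 110 108 106 121 136 157 170 172 169 168 160
  137 143 148 135 122 107 117 116 116 122 133 142 143 124]
 [ 40  93 140 145 133 117 111 109 104 101 106 113 139 170 171 170 168 160
  150 167 160 129 101  95 104 117 118 117 124 134 141 141]
 [ 71 125 148 137 123 110 109 108 118 141 148 149 154 163 171 171 168 160
  150 170 164 156 150 149 133 127 116 117 119 125 135 143]
 [100 143 140 127 113 110 108 104  97 115 126 152 158 147 170 170 168 165
  163 170 168 168 170 165 156 148 117 116 119 120 130 142]
 [124 146 132 117 109 107 104  94 
[... 739 characters left out ...]
 98 119 120 121 122 128]
 [146 133 118 110 110 109 104 114 143 143 135 140 167 159 154 170 169 169
  167 159 152 167 155 145 168 147  97 119 121 122 121 128]
 [144 134 119 111 110 103  87  91 103  96  93 101 140 150 155 155 169 170
  167 157 148 166 161 161 161 123 103 122 121 121 122 129]
 [144 130  94  82  73  63  47  43  44  23  31  47  76  93  99 108 139 158
  167 164 161 167 164 154 113  99 115 122 121 124 124 131]]
wrist tip [ 0.53404094 -0.24918649  0.09655251] col [ 0.53424914 -0.26046808  0.068     ] diff tool [-4.6 10.2 28.6]
scene tip [ 0.52860861 -0.24431789  0.09656133] col [ 0.52993147 -0.25472568  0.068     ] diff tool [-3.3  9.9 28.6] state tip->top collar [ -6.3   5.5 189. ]
```

jog_arm(
  increments=[
    {"tx":-2,"ty":5,"tz":4,"wx":0,"wy":0,"wz":0,"gripper":0},
    {"tx":-4,"ty":10,"tz":8,"wx":0,"wy":0,"wz":0,"gripper":0},
    {"tx":-4,"ty":10,"tz":14,"wx":0,"wy":0,"wz":0,"gripper":0},
    {"tx":-4,"ty":10,"tz":14,"wx":0,"wy":0,"wz":0,"gripper":0},
    {"tx":-4,"ty":10,"tz":14,"wx":0,"wy":0,"wz":0,"gripper":0},
  ],
)

```text
time: 7.68
position: [0.5347, -0.2589, 0.1726]
tool_rot: [-3.065, -0.681, 0.002]
ft_force: [-0.4, 0.4, -2.1]
grip_width: 0.229
grip_force: 40.0
```

```bash
python3 - <<'E'
from h import *
for k in range(2):w=vision.get_image("wrist")
a=vision.get_image("scene");delta([.5325,-.2555,.1775])
cv2.imwrite("pics/w6.png",w["color"])
A=cv2.resize(a["color"][96:171,295:345],(400,600),interpolation=cv2.INTER_CUBIC)
B=cv2.resize(w["color"][140:200,231:291],(400,600)[:1]*2,interpolation=cv2.INTER_CUBIC)
B=np.vstack([B,np.zeros((200,400,3),np.uint8)])
cv2.imwrite("pics/c10.png",np.hstack([A,B]))
E
```

```text
delta mm [-1.2 -4.2 -3.9] pos [ 0.5354 -0.2588  0.1736] yaw 0.4381 F [-0.42  0.42 -1.45] q [ 0.82  0.27 -0.49  1.65  0.13  1.26 -0.83]
```

View pics/c10.png

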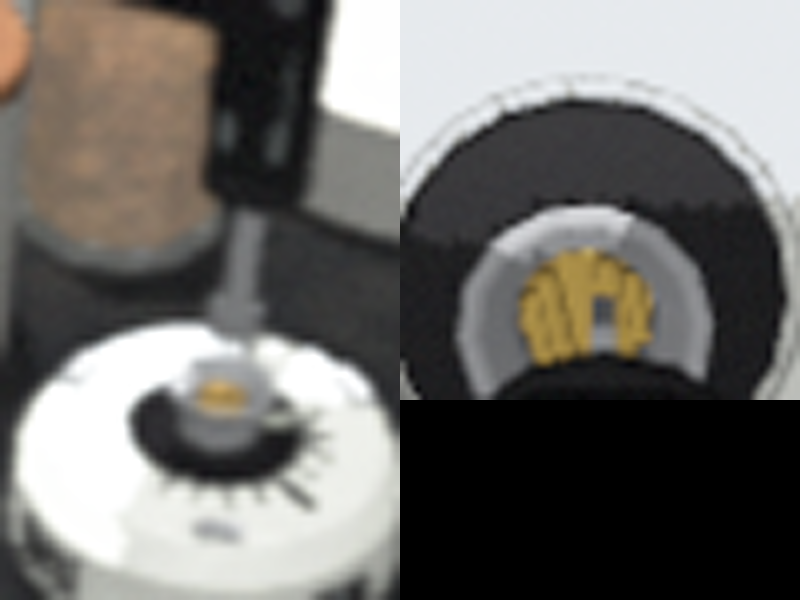

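The picture shows the blade's edge at wrist px (261.4,184.2), with the rim centre at about (258.8,189.3). In the scene image the tip is at (324.6,137.5) and the collar at (322.8,143.6).

```bash
python3 - <<'E'
from h import *
w=vision.get_image("wrist");a=vision.get_image("scene")
s=ctrl.get_state();M=R.from_rotvec(s["tool_rot"]).as_matrix();z=s["position"][2]-.0924
tip=atz(w,261.4,184.2,z);col=atz(w,258.8,189.3,.068)
print("wrist",(M.T@(col-tip)*1000+[8,0,0]).round(1))
print("scene",(M.T@(atz(a,322.8,143.6,.068)-atz(a,324.6,137.5,z))*1000).round(1))
c=w["color"].astype(int)
m=((c[...,2]-c[...,0])>50).astype(np.uint8);m[:,:240]=0;m[:,285:]=0;m[:160]=0;m[198:]=0
ys,xs=np.nonzero(m);print("brass",xs.min(),xs.max(),ys.min(),ys.max())
for y in range(176,196,2):
    r=xs[ys==y]; print(y,r.min() if len(r) else 0,r.max() if len(r) else 0,end="; ")
print(atz(w,261.4,189,.062),(M.T@(atz(w,259.3,186,.062)-tip)*1000))
E
```

```text
wrist [ 0.2 -2.3 13.4]
scene [-0.3 -8.3 13.4]
brass 249 268 178 194
176 0 0; 178 255 260; 180 252 264; 182 250 266; 184 250 267; 186 249 268; 188 249 267; 190 250 267; 192 251 266; 194 251 253; [ 0.53287724 -0.26075194  0.062     ] [-6.2423667  -1.8871291  19.37513222]
```

jog_arm(
  increments=[
    {"tx":0,"ty":-2.5,"tz":0,"wx":0,"wy":0,"wz":0,"gripper":0},
    {"tx":0,"ty":-2.5,"tz":4,"wx":0,"wy":0,"wz":0,"gripper":0},
    {"tx":0,"ty":-2.5,"tz":8,"wx":0,"wy":0,"wz":0,"gripper":0},
    {"tx":0,"ty":-2.5,"tz":12,"wx":0,"wy":0,"wz":0,"gripper":0},
    {"tx":0,"ty":-2.5,"tz":14,"wx":0,"wy":0,"wz":0,"gripper":0},
  ],
)

```text
time: 8.35
position: [0.5337, -0.2565, 0.1586]
tool_rot: [-3.066, -0.682, 0.002]
ft_force: [-0.7, 0.9, -2.2]
grip_width: 0.232
grip_force: 40.0
```

```bash
cat >> h.py <<'E'
def rd(n=4):
    F=[];P=[];T=[]
    for k in range(n):
        vision.spot_in("wrist","lime");s=ctrl.get_state();F.append(s["ft_force"]);P.append(s["position"]);T.append(s["torque"])
    M=R.from_rotvec(s["tool_rot"]).as_matrix()
    print("F",np.mean(F,0).round(2),"T",np.mean(T,0).round(3),"pos",P[-1].round(4),P[0].round(4),"yaw",np.arctan2(M[1,0],M[0,0]).round(4),"tilt",M[2,:2].round(3),"g",s["grip_width"]*87,"t",s["time"])
E
python3 -c "
from h import *
rd()"
```

```text
Traceback (most recent call last):
  File "h.py", line 18, in rd
    vision.spot_in("wrist","lime");s=ctrl.get_state();F.append(s["ft_force"]);P.append(s["position"]);T.append(s["torque"])
    ~~~~~~~~~~~~~~^^^^^^^^^^^^^^^^
ValueError: it knows: adjuster, collar_rim, dial, driver_center, driver_tip, garlic_center, grinder, lime_center, spice_jar_b_center, stand_hole
```

```bash
sed -i 's/vision.spot_in("wrist","lime")/vision.get_image("wrist")/' h.py; python3 -c "
from h import *
rd()"
```

```text
F [-0.29  0.49 -1.7 ] T [0.    0.016 0.008] pos [ 0.5341 -0.2567  0.1594] [ 0.5335 -0.2565  0.1583] yaw 0.4378 tilt [-0. -0.] g 19.19537494858522 t 8.55
```

jog_arm(
  increments=[
    {"tx":0,"ty":0,"tz":1,"wx":0,"wy":0,"wz":0,"gripper":0},
    {"tx":0,"ty":0,"tz":2,"wx":0,"wy":0,"wz":0,"gripper":0},
    {"tx":0,"ty":0,"tz":3,"wx":0,"wy":0,"wz":0,"gripper":0},
    {"tx":0,"ty":0,"tz":4,"wx":0,"wy":0,"wz":0,"gripper":0},
    {"tx":0,"ty":0,"tz":5,"wx":0,"wy":0,"wz":0,"gripper":0},
  ],
)

```text
time: 8.97
position: [0.5342, -0.2567, 0.1545]
tool_rot: [3.066, 0.682, -0.0]
ft_force: [-0.2, 0.0, -2.5]
grip_width: 0.228
grip_force: 40.0
```

```bash
python3 -c "
from h import *
rd()"
```

```text
F [-0.22 -0.31 -1.21] T [-0.006 -0.002 -0.007] pos [ 0.5342 -0.2567  0.1546] [ 0.5341 -0.2567  0.1543] yaw 0.4379 tilt [-0.  0.] g 19.7591085796642 t 9.1667
```

jog_arm(
  increments=[
    {"tx":0,"ty":0,"tz":0.5,"wx":0,"wy":0,"wz":0,"gripper":0},
    {"tx":0,"ty":0,"tz":1,"wx":0,"wy":0,"wz":0,"gripper":0},
    {"tx":0,"ty":0,"tz":1.5,"wx":0,"wy":0,"wz":0,"gripper":0},
    {"tx":0,"ty":0,"tz":1.5,"wx":0,"wy":0,"wz":0,"gripper":0},
    {"tx":0,"ty":0,"tz":1.5,"wx":0,"wy":0,"wz":0,"gripper":0},
  ],
)

```text
time: 9.58
position: [0.5343, -0.2568, 0.1534]
tool_rot: [3.066, 0.682, 0.001]
ft_force: [-0.5, -0.1, 1.3]
grip_width: 0.228
grip_force: 40.0
```

```bash
python3 -c "
from h import *
rd()"
```

```text
F [0.21 0.14 0.76] T [ 0.1   0.09 -0.01] pos [ 0.5343 -0.2567  0.1532] [ 0.5344 -0.2568  0.1534] yaw 0.4378 tilt [0. 0.] g 19.71919310878155 t 9.7833
```

jog_arm(
  increments=[
    {"tx":0,"ty":0,"tz":0.5,"wx":0,"wy":0,"wz":0,"gripper":0},
    {"tx":0,"ty":0,"tz":1,"wx":0,"wy":0,"wz":0,"gripper":0},
    {"tx":0,"ty":0,"tz":1,"wx":0,"wy":0,"wz":0,"gripper":0},
    {"tx":0,"ty":0,"tz":1,"wx":0,"wy":0,"wz":0,"gripper":0},
    {"tx":0,"ty":0,"tz":1,"wx":0,"wy":0,"wz":0,"gripper":0},
  ],
)

```text
time: 10.2
position: [0.5342, -0.2564, 0.1518]
tool_rot: [-3.066, -0.682, 0.0]
ft_force: [-0.0, 0.4, -1.8]
grip_width: 0.229
grip_force: 40.0
```

```bash
python3 -c "
from h import *
rd()"
```

```text
F [ 0.2   0.45 -1.78] T [ 0.254 -0.178  0.039] pos [ 0.5342 -0.2565  0.1518] [ 0.5342 -0.2565  0.1518] yaw 0.438 tilt [-0. -0.] g 19.79516235370388 t 10.4
```

jog_arm(
  increments=[
    {"tx":0,"ty":0,"tz":0,"wx":0,"wy":0,"wz":-0.03,"gripper":0},
    {"tx":0,"ty":0,"tz":0,"wx":0,"wy":0,"wz":-0.06,"gripper":0},
    {"tx":0,"ty":0,"tz":0,"wx":0,"wy":0,"wz":-0.09,"gripper":0},
    {"tx":0,"ty":0,"tz":0,"wx":0,"wy":0,"wz":-0.11,"gripper":0},
    {"tx":0,"ty":0,"tz":0,"wx":0,"wy":0,"wz":-0.11,"gripper":0},
  ],
)

```text
time: 10.82
position: [0.5339, -0.2569, 0.1519]
tool_rot: [3.024, 0.85, -0.001]
ft_force: [0.2, 0.7, -2.0]
grip_width: 0.228
grip_force: 40.0
```

```bash
python3 -c "
from h import *
rd()"
```

```text
F [ 0.05  0.43 -1.87] T [ 0.044  0.043 -0.006] pos [ 0.534  -0.2568  0.152 ] [ 0.5338 -0.2569  0.1519] yaw 0.5473 tilt [-0.  0.] g 19.845335687217993 t 11.0167
```

jog_arm(
  increments=[
    {"tx":0,"ty":0,"tz":0.5,"wx":0,"wy":0,"wz":0,"gripper":0},
    {"tx":0,"ty":0,"tz":1,"wx":0,"wy":0,"wz":0,"gripper":0},
    {"tx":0,"ty":0,"tz":1.5,"wx":0,"wy":0,"wz":0,"gripper":0},
    {"tx":0,"ty":0,"tz":1.5,"wx":0,"wy":0,"wz":0,"gripper":0},
    {"tx":0,"ty":0,"tz":1.5,"wx":0,"wy":0,"wz":0,"gripper":0},
  ],
)

```text
time: 11.43
position: [0.5342, -0.2567, 0.1505]
tool_rot: [3.024, 0.85, -0.0]
ft_force: [0.4, 0.4, -1.7]
grip_width: 0.23
grip_force: 40.0
```

```bash
python3 -c "
from h import *
rd(6)"
```

```text
F [-0.14 -0.17 -2.25] T [0.07  0.04  0.006] pos [ 0.5342 -0.2567  0.1506] [ 0.5342 -0.2567  0.1505] yaw 0.5478 tilt [-0.  0.] g 19.840408041197485 t 11.7333
```

jog_arm(
  increments=[
    {"tx":0,"ty":0,"tz":0.5,"wx":0,"wy":0,"wz":0,"gripper":0},
    {"tx":0,"ty":0,"tz":1,"wx":0,"wy":0,"wz":0,"gripper":0},
    {"tx":0,"ty":0,"tz":1.5,"wx":0,"wy":0,"wz":0,"gripper":0},
    {"tx":0,"ty":0,"tz":2,"wx":0,"wy":0,"wz":0,"gripper":0},
    {"tx":0,"ty":0,"tz":2,"wx":0,"wy":0,"wz":0,"gripper":0},
  ],
)

```text
time: 12.15
position: [0.5341, -0.2567, 0.1484]
tool_rot: [-3.024, -0.85, 0.0]
ft_force: [-0.3, -0.1, -0.6]
grip_width: 0.23
grip_force: 40.0
```

```bash
python3 -c "
from h import *
rd(4)"
```

```text
F [-0.25 -0.11 -1.9 ] T [0.055 0.057 0.004] pos [ 0.5342 -0.2567  0.1486] [ 0.5341 -0.2567  0.1485] yaw 0.5478 tilt [-0.  0.] g 20.16602896798197 t 12.35
```

jog_arm(
  increments=[
    {"tx":0,"ty":0,"tz":0.5,"wx":0,"wy":0,"wz":0,"gripper":0},
    {"tx":0,"ty":0,"tz":1,"wx":0,"wy":0,"wz":0,"gripper":0},
    {"tx":0,"ty":0,"tz":1.5,"wx":0,"wy":0,"wz":0,"gripper":0},
    {"tx":0,"ty":0,"tz":1.5,"wx":0,"wy":0,"wz":0,"gripper":0},
    {"tx":0,"ty":0,"tz":1.5,"wx":0,"wy":0,"wz":0,"gripper":0},
  ],
)

```text
time: 12.77
position: [0.5342, -0.2567, 0.1474]
tool_rot: [3.024, 0.85, 0.0]
ft_force: [-1.2, 0.3, 0.3]
grip_width: 0.231
grip_force: 40.0
```

```bash
python3 -c "
from h import *
rd(4)"
```

```text
F [-0.45  0.78  0.97] T [0.184 0.232 0.018] pos [ 0.5342 -0.2567  0.1472] [ 0.5342 -0.2567  0.1474] yaw 0.5478 tilt [0. 0.] g 19.753993194928203 t 12.9667
```

jog_arm(
  increments=[
    {"tx":0,"ty":0,"tz":0.6,"wx":0,"wy":0,"wz":0.03,"gripper":0},
    {"tx":0,"ty":0,"tz":0.6,"wx":0,"wy":0,"wz":0.06,"gripper":0},
    {"tx":0,"ty":0,"tz":0.6,"wx":0,"wy":0,"wz":0.09,"gripper":0},
    {"tx":0,"ty":0,"tz":0.6,"wx":0,"wy":0,"wz":0.12,"gripper":0},
    {"tx":0,"ty":0,"tz":0.6,"wx":0,"wy":0,"wz":0.15,"gripper":0},
  ],
)

```text
time: 13.38
position: [0.5343, -0.2565, 0.1467]
tool_rot: [3.08, 0.619, 0.0]
ft_force: [-1.5, 1.1, 1.1]
grip_width: 0.224
grip_force: 40.0
```

```bash
python3 -c "
from h import *
rd(4)"
```

```text
F [-0.94  1.47  1.39] T [0.343 0.292 0.063] pos [ 0.5342 -0.2565  0.1466] [ 0.5342 -0.2565  0.1467] yaw 0.3989 tilt [0. 0.] g 19.80361902698159 t 13.5833
```

jog_arm(
  increments=[
    {"tx":0,"ty":0,"tz":0,"wx":0,"wy":0,"wz":0.05,"gripper":0},
    {"tx":0,"ty":0,"tz":0,"wx":0,"wy":0,"wz":0.1,"gripper":0},
    {"tx":0,"ty":0,"tz":0,"wx":0,"wy":0,"wz":0.15,"gripper":0},
    {"tx":0,"ty":0,"tz":0,"wx":0,"wy":0,"wz":0.2,"gripper":0},
    {"tx":0,"ty":0,"tz":0,"wx":0,"wy":0,"wz":0.25,"gripper":0},
  ],
)

```text
time: 14.0
position: [0.5343, -0.2568, 0.1466]
tool_rot: [3.133, 0.229, 0.001]
ft_force: [-0.7, -0.0, 1.8]
grip_width: 0.222
grip_force: 40.0
```

```bash
python3 -c "
from h import *
rd(4)"
```

```text
F [-0.25  1.08  2.2 ] T [0.196 0.243 0.042] pos [ 0.5343 -0.2568  0.1466] [ 0.5343 -0.2568  0.1466] yaw 0.1496 tilt [0. 0.] g 19.699403661438645 t 14.2
```

jog_arm(
  increments=[
    {"tx":0,"ty":0,"tz":0,"wx":0,"wy":0,"wz":0.05,"gripper":0},
    {"tx":0,"ty":0,"tz":0,"wx":0,"wy":0,"wz":0.1,"gripper":0},
    {"tx":0,"ty":0,"tz":0,"wx":0,"wy":0,"wz":0.15,"gripper":0},
    {"tx":0,"ty":0,"tz":0,"wx":0,"wy":0,"wz":0.2,"gripper":0},
    {"tx":0,"ty":0,"tz":0,"wx":0,"wy":0,"wz":0.25,"gripper":0},
  ],
)

```text
time: 14.62
position: [0.5343, -0.2572, 0.1466]
tool_rot: [3.137, -0.162, 0.001]
ft_force: [-0.4, -0.2, 2.3]
grip_width: 0.226
grip_force: 40.0
```

jog_arm(
  increments=[
    {"tx":0,"ty":0,"tz":0,"wx":0,"wy":0,"wz":0.05,"gripper":0},
    {"tx":0,"ty":0,"tz":0,"wx":0,"wy":0,"wz":0.1,"gripper":0},
    {"tx":0,"ty":0,"tz":0,"wx":0,"wy":0,"wz":0.15,"gripper":0},
    {"tx":0,"ty":0,"tz":0,"wx":0,"wy":0,"wz":0.2,"gripper":0},
    {"tx":0,"ty":0,"tz":0,"wx":0,"wy":0,"wz":0.25,"gripper":0},
  ],
)

```text
time: 15.03
position: [0.5342, -0.2575, 0.1466]
tool_rot: [3.092, -0.552, 0.001]
ft_force: [-1.2, -0.6, 1.3]
grip_width: 0.229
grip_force: 40.0
```

```bash
cat > dial.py <<'E'
from h import *
rd(3)
def polar(name,z,c=(.5338,-.2575)):
    im=vision.get_image(name);col=im["color"].astype(np.float32).max(2)
    th=np.radians(np.arange(150,330,6))
    print(name)
    for r in (.019,.022,.025,.027):
        P=np.array([proj(im,[c[0]+r*np.cos(t),c[1]+r*np.sin(t),z]) for t in th],np.float32)
        print(r,cv2.remap(col,P[:,0].reshape(1,-1),P[:,1].reshape(1,-1),cv2.INTER_LINEAR)[0].astype(int).tolist())
import sys
for n,cx,cy in(("scene",.5299,-.2547),("wrist",.5342,-.2595),("top",.5323,-.2559)):polar(n,.055,(cx,cy))
E
python3 dial.py
```

```text
F [-0.59 -0.94  1.84] T [-0.17   0.247  0.039] pos [ 0.5342 -0.2574  0.1466] [ 0.5342 -0.2575  0.1466] yaw -0.3503 tilt [0.001 0.001] g 19.681656529439643 t 15.1833
scene
0.019 [78, 73, 83, 107, 138, 150, 135, 95, 55, 39, 30, 28, 30, 37, 48, 67, 91, 114, 140, 158, 165, 160, 156, 152, 151, 143, 135, 126, 122, 127]
0.022 [48, 46, 61, 97, 135, 152, 136, 96, 59, 36, 36, 39, 54, 71, 96, 119, 141, 157, 179, 199, 213, 204, 185, 170, 160, 148, 133, 123, 124, 140]
0.025 [35, 34, 46, 75, 117, 148, 143, 97, 55, 62, 73, 91, 113, 132, 164, 191, 213, 220, 231, 245, 248, 247, 240, 215, 188, 171, 145, 125, 130, 171]
0.027 [31, 30, 36, 63, 107, 139, 134, 108, 90, 94, 106, 135, 156, 169, 193, 214, 233, 239, 244, 254, 254, 255, 251, 241, 223, 202, 159, 128, 139, 201]
wrist
0.019 [16, 19, 18, 17, 16, 17, 17, 16, 17, 33, 33, 26, 37, 35, 37, 37, 36, 35, 34, 36, 36, 43, 52, 62, 62, 63, 64, 63, 65, 65]
0.022 [19, 16, 17, 16, 15, 18, 12, 16, 29, 34, 31, 32, 34, 34, 36, 35, 34, 33, 34, 35, 36, 47, 60, 61, 63, 64, 63, 64, 65, 65]
0.025 [17, 20, 16, 19, 15, 19, 19, 19, 33, 34, 25, 34, 35, 34, 35, 32, 35, 33, 40, 34, 33, 34, 49, 55, 60, 59, 61, 61, 61, 66]
0.027 [16, 15, 17, 16, 18, 16, 19, 23, 34, 32, 87, 154, 141, 139, 158, 169, 147, 171, 175, 165, 174, 189, 187, 202, 225, 216, 176, 187, 182, 154]
top
0.019 [60, 58, 62, 58, 74, 103, 138, 158, 142, 113, 88, 75, 74, 68, 63, 63, 61, 67, 72, 75, 77, 77, 78, 79, 75, 68, 66, 65, 67, 67]
0.022 [61, 59, 64, 62, 67, 92, 132, 159, 141, 96, 79, 72, 72, 70, 66, 70, 70, 75, 80, 85, 85, 78, 75, 69, 65, 61, 61, 67, 73, 77]
0.025 [95, 98, 99, 96, 95, 107, 140, 160, 144, 114, 109, 114, 121, 113, 114, 118, 111, 104, 96, 98, 94, 82, 74, 65, 63, 59, 63, 72, 77, 77]
0.027 [142, 145, 139, 138, 134, 136, 163, 172, 161, 142, 142, 156, 160, 149, 155, 156, 148, 131, 111, 104, 97, 80, 69, 61, 58, 56, 61, 70, 71, 74]
```

```bash
cat > dial2.py <<'E'
from h import *
def ang(im,c,r,z,sgn,a0,a1):
    col=im["color"].astype(np.float32).min(2);th=np.radians(np.arange(a0,a1,1.))
    P=np.array([proj(im,[c[0]+r*np.cos(t),c[1]+r*np.sin(t),z]) for t in th],np.float32)
    v=sgn*cv2.remap(col,P[:,0].reshape(1,-1),P[:,1].reshape(1,-1),cv2.INTER_CUBIC)[0]
    w=np.clip(v-v.max()+0.5*(v.max()-np.median(v)),0,None);i=v.argmax();w[:max(0,i-12)]=0;w[i+13:]=0
    return np.degrees((w*th).sum()/w.sum()).round(1),(v.max()-np.median(v)).round()
rd(2)
for n,c in(("top",(.5323,-.2559)),("scene",(.5299,-.2547))):
    im=vision.get_image(n)
    print(n,"ptr",[ang(im,c,r,.055,1,155,225) for r in(.018,.02,.022,.024)],"bold",[ang(im,c,r,.048,-1,165,197) for r in(.033,.035,.037,.039,.041)])
E
python3 dial2.py
```

```text
F [-0.86 -1.4   1.94] T [-0.496  0.196  0.051] pos [ 0.5342 -0.2574  0.1466] [ 0.5342 -0.2574  0.1466] yaw -0.3517 tilt [0.001 0.001] g 19.89107515918059 t 15.4333
top ptr [(np.float64(192.7), np.float32(65.0)), (np.float64(192.0), np.float32(87.0)), (np.float64(192.1), np.float32(89.0)), (np.float64(192.1), np.float32(68.0))] bold [(np.float64(178.8), np.float32(61.0)), (np.float64(179.0), np.float32(74.0)), (np.float64(178.8), np.float32(79.0)), (np.float64(178.7), np.float32(87.0)), (np.float64(178.6), np.float32(79.0))]
scene ptr [(np.float64(178.7), np.float32(70.0)), (np.float64(179.2), np.float32(91.0)), (np.float64(180.4), np.float32(100.0)), (np.float64(181.2), np.float32(84.0))] bold [(np.float64(177.8), np.float32(77.0)), (np.float64(177.5), np.float32(85.0)), (np.float64(177.2), np.float32(97.0)), (np.float64(177.3), np.float32(99.0)), (np.float64(177.3), np.float32(99.0))]
```

jog_arm(
  increments=[
    {"tx":0,"ty":0,"tz":0,"wx":0,"wy":0,"wz":0.05,"gripper":0},
    {"tx":0,"ty":0,"tz":0,"wx":0,"wy":0,"wz":0.1,"gripper":0},
    {"tx":0,"ty":0,"tz":0,"wx":0,"wy":0,"wz":0.15,"gripper":0},
    {"tx":0,"ty":0,"tz":0,"wx":0,"wy":0,"wz":0.2,"gripper":0},
    {"tx":0,"ty":0,"tz":0,"wx":0,"wy":0,"wz":0.2,"gripper":0},
  ],
)

```text
time: 15.95
position: [0.534, -0.2575, 0.1466]
tool_rot: [3.021, -0.858, 0.001]
ft_force: [0.1, -2.9, 1.3]
grip_width: 0.227
grip_force: 40.0
```

```bash
python3 dial2.py
```

```text
F [-0.55 -2.84  2.03] T [-0.954  0.312  0.027] pos [ 0.5341 -0.2575  0.1466] [ 0.534  -0.2575  0.1466] yaw -0.551 tilt [0.001 0.001] g 20.061669123300003 t 16.05
top ptr [(np.float64(179.5), np.float32(74.0)), (np.float64(179.5), np.float32(91.0)), (np.float64(179.8), np.float32(89.0)), (np.float64(180.5), np.float32(61.0))] bold [(np.float64(179.1), np.float32(61.0)), (np.float64(179.0), np.float32(77.0)), (np.float64(178.7), np.float32(81.0)), (np.float64(178.7), np.float32(87.0)), (np.float64(178.6), np.float32(78.0))]
scene ptr [(np.float64(168.1), np.float32(96.0)), (np.float64(169.1), np.float32(112.0)), (np.float64(169.5), np.float32(104.0)), (np.float64(170.9), np.float32(86.0))] bold [(np.float64(177.4), np.float32(72.0)), (np.float64(177.4), np.float32(82.0)), (np.float64(177.2), np.float32(98.0)), (np.float64(177.2), np.float32(98.0)), (np.float64(177.4), np.float32(98.0))]
```

jog_arm(
  increments=[
    {"tx":0,"ty":0,"tz":0,"wx":0,"wy":0,"wz":0.015,"gripper":0},
    {"tx":0,"ty":0,"tz":0,"wx":0,"wy":0,"wz":0.015,"gripper":0},
    {"tx":0,"ty":0,"tz":0,"wx":0,"wy":0,"wz":-0.02,"gripper":0},
    {"tx":0,"ty":0,"tz":0,"wx":0,"wy":0,"wz":-0.05,"gripper":0},
    {"tx":0,"ty":0,"tz":0,"wx":0,"wy":0,"wz":-0.05,"gripper":0},
  ],
)

```text
time: 16.57
position: [0.5342, -0.2572, 0.1465]
tool_rot: [3.043, -0.779, 0.001]
ft_force: [-0.7, -3.7, 1.8]
grip_width: 0.225
grip_force: 40.0
```

```bash
python3 dial2.py
```

```text
F [-0.79 -4.38  1.96] T [-1.246  0.229  0.038] pos [ 0.5342 -0.2571  0.1465] [ 0.5342 -0.2571  0.1465] yaw -0.5032 tilt [0.001 0.   ] g 20.135760488159555 t 16.6667
top ptr [(np.float64(179.2), np.float32(69.0)), (np.float64(179.2), np.float32(94.0)), (np.float64(179.2), np.float32(98.0)), (np.float64(179.6), np.float32(67.0))] bold [(np.float64(179.2), np.float32(66.0)), (np.float64(178.8), np.float32(78.0)), (np.float64(178.7), np.float32(83.0)), (np.float64(178.6), np.float32(83.0)), (np.float64(178.4), np.float32(74.0))]
scene ptr [(np.float64(168.1), np.float32(100.0)), (np.float64(169.1), np.float32(112.0)), (np.float64(169.6), np.float32(105.0)), (np.float64(170.8), np.float32(87.0))] bold [(np.float64(177.3), np.float32(72.0)), (np.float64(177.4), np.float32(82.0)), (np.float64(177.2), np.float32(98.0)), (np.float64(177.2), np.float32(99.0)), (np.float64(177.3), np.float32(98.0))]
```

jog_arm(
  increments=[
    {"tx":0,"ty":0,"tz":-5,"wx":0,"wy":0,"wz":0,"gripper":0},
    {"tx":0,"ty":0,"tz":-15,"wx":0,"wy":0,"wz":0,"gripper":0},
    {"tx":0,"ty":0,"tz":-30,"wx":0,"wy":0,"wz":0,"gripper":0},
    {"tx":0,"ty":0,"tz":-55,"wx":0,"wy":0,"wz":0,"gripper":0},
    {"tx":0,"ty":0,"tz":-80,"wx":0,"wy":0,"wz":0,"gripper":0},
  ],
)

```text
time: 17.18
position: [0.534, -0.2534, 0.2266]
tool_rot: [-3.04, 0.776, 0.005]
ft_force: [1.0, 0.3, -0.6]
grip_width: 0.228
grip_force: 40.0
```

```bash
python3 dial2.py
```

```text
F [ 1.5  -0.28  1.  ] T [ 0.016 -0.146  0.005] pos [ 0.5372 -0.2548  0.2315] [ 0.5369 -0.2547  0.2331] yaw -0.5002 tilt [ 0.007 -0.003] g 19.964807889358674 t 17.2833
top ptr [(np.float64(179.2), np.float32(67.0)), (np.float64(179.4), np.float32(88.0)), (np.float64(179.6), np.float32(90.0)), (np.float64(179.9), np.float32(60.0))] bold [(np.float64(179.1), np.float32(61.0)), (np.float64(178.9), np.float32(70.0)), (np.float64(178.8), np.float32(74.0)), (np.float64(178.8), np.float32(74.0)), (np.float64(178.8), np.float32(63.0))]
scene ptr [(np.float64(171.1), np.float32(82.0)), (np.float64(171.9), np.float32(99.0)), (np.float64(172.0), np.float32(105.0)), (np.float64(173.0), np.float32(99.0))] bold [(np.float64(177.5), np.float32(69.0)), (np.float64(177.4), np.float32(83.0)), (np.float64(177.1), np.float32(98.0)), (np.float64(177.2), np.float32(98.0)), (np.float64(177.3), np.float32(99.0))]
```

jog_arm(
  increments=[
    {"tx":0,"ty":0,"tz":-13,"wx":0,"wy":0,"wz":-0.12,"gripper":0},
    {"tx":0,"ty":0,"tz":-26,"wx":0,"wy":0,"wz":-0.24,"gripper":0},
    {"tx":0,"ty":0,"tz":-39,"wx":0,"wy":0,"wz":-0.36,"gripper":0},
    {"tx":0,"ty":0,"tz":-52,"wx":0,"wy":0,"wz":-0.48,"gripper":0},
    {"tx":0,"ty":0,"tz":-65,"wx":0,"wy":0,"wz":-0.6,"gripper":0},
  ],
)

```text
time: 17.8
position: [0.5335, -0.2552, 0.2898]
tool_rot: [-3.134, -0.164, 0.005]
ft_force: [-0.6, -0.2, -1.3]
grip_width: 0.228
grip_force: 40.0
```

jog_arm(
  increments=[
    {"tx":-20,"ty":-5,"tz":0,"wx":0,"wy":0,"wz":-0.11,"gripper":0},
    {"tx":-40,"ty":-10,"tz":0,"wx":0,"wy":0,"wz":-0.22,"gripper":0},
    {"tx":-62,"ty":-15,"tz":0,"wx":0,"wy":0,"wz":-0.338,"gripper":0},
    {"tx":-62,"ty":-15,"tz":0,"wx":0,"wy":0,"wz":-0.338,"gripper":0},
    {"tx":-62,"ty":-15,"tz":0,"wx":0,"wy":0,"wz":-0.338,"gripper":0},
  ],
)

```text
time: 18.22
position: [0.4698, -0.247, 0.2901]
tool_rot: [-3.066, -0.676, 0.003]
ft_force: [0.6, -0.4, -1.7]
grip_width: 0.225
grip_force: 40.0
```

```bash
cat > dial3.py <<'E'
from dial2 import *
rd(3);im=vision.get_image("wrist");cv2.imwrite("pics/w7.png",im["color"])
c=im["color"].astype(int);m=(c[...,2]-c[...,0]>50).astype(np.uint8)
u,v=proj(im,[.5335,-.2575,.062]);n,l,s,ce=cv2.connectedComponentsWithStats(m)
k=min([i for i in range(1,n) if s[i,4]>40],key=lambda i:np.hypot(ce[i][0]-u,ce[i][1]-v));print(u,v,s[k],ce[k])
c=atz(im,*ce[k],.062)[:2];print(c)
for n,q in(("wrist",c),("top",(.5323,-.2559))):
    im=vision.get_image(n)
    print(n,"ptr",[ang(im,q,r,.055,1,155,205) for r in(.018,.02,.022,.024)],"bold",[ang(im,q,r,.048,-1,165,197) for r in(.033,.035,.037,.039)])
E
python3 dial3.py
```

```text
F [ 0.16  0.46 -2.17] T [ 0.013 -0.015 -0.046] pos [ 0.4712 -0.2471  0.2905] [ 0.4707 -0.247   0.2903] yaw 0.4351 tilt [-0.    -0.002] g 19.37706858086156 t 18.3167
top ptr [(np.float64(179.5), np.float32(75.0)), (np.float64(179.5), np.float32(122.0)), (np.float64(179.6), np.float32(141.0)), (np.float64(179.6), np.float32(116.0))] bold [(np.float64(183.6), np.float32(11.0)), (np.float64(175.0), np.float32(16.0)), (np.float64(170.2), np.float32(42.0)), (np.float64(170.0), np.float32(34.0)), (np.float64(170.4), np.float32(12.0))]
scene ptr [(np.float64(172.5), np.float32(92.0)), (np.float64(173.4), np.float32(133.0)), (np.float64(173.2), np.float32(170.0)), (np.float64(173.5), np.float32(166.0))] bold [(np.float64(177.9), np.float32(59.0)), (np.float64(177.5), np.float32(65.0)), (np.float64(177.0), np.float32(53.0)), (np.float64(177.3), np.float32(48.0)), (np.float64(177.3), np.float32(43.0))]
F [-0.35  0.41 -1.61] T [-0.015 -0.001 -0.02 ] pos [ 0.4715 -0.2475  0.291 ] [ 0.4716 -0.2473  0.2908] yaw 0.4362 tilt [ 0.    -0.001] g 19.84482008141215 t 18.5667
289.32853379363166 122.55722011036707 [282 116  15  15 176] [289.09090909 122.99431818]
[ 0.53290159 -0.25746759]
wrist ptr [(np.float64(180.2), np.float32(54.0)), (np.float64(181.9), np.float32(166.0)), (np.float64(181.6), np.float32(165.0)), (np.float64(181.6), np.float32(161.0))] bold [(np.float64(178.5), np.float32(167.0)), (np.float64(178.3), np.float32(184.0)), (np.float64(178.3), np.float32(173.0)), (np.float64(178.5), np.float32(170.0))]
top ptr [(np.float64(179.7), np.float32(67.0)), (np.float64(179.5), np.float32(97.0)), (np.float64(179.4), np.float32(110.0)), (np.float64(179.5), np.float32(95.0))] bold [(np.float64(182.0), np.float32(20.0)), (np.float64(176.6), np.float32(21.0)), (np.float64(170.5), np.float32(32.0)), (np.float64(170.0), np.float32(30.0))]
```

```bash
cat > fit.py <<'E'
from h import *
im=vision.get_image("wrist");g=im["color"].astype(np.float32).max(2)
from scipy.optimize import least_squares
def edge(c,z,r0,r1,sgn):
    out=[]
    for t in np.radians(np.arange(0,360,4)):
        rr=np.arange(r0,r1,.0003);P=np.array([proj(im,[c[0]+r*np.cos(t),c[1]+r*np.sin(t),z]) for r in rr],np.float32)
        v=cv2.remap(g,P[:,0].reshape(1,-1),P[:,1].reshape(1,-1),cv2.INTER_LINEAR)[0]
        d=sgn*np.gradient(v);k=d.argmax()
        if d[k]>4: out.append((c[0]+rr[k]*np.cos(t),c[1]+rr[k]*np.sin(t)))
    p=np.array(out);f=least_squares(lambda x:np.hypot(p[:,0]-x[0],p[:,1]-x[1])-x[2],[*c,(r0+r1)/2],loss="soft_l1",f_scale=.0004)
    return f.x.round(5),len(p)
c=(.5329,-.2575)
for nm,a in(("disc",(.055,.024,.033,1)),("body",(.046,.055,.070,-1)),("collar",(.068,.0125,.019,-1))):print(nm,edge(c,*a))
from dial2 import ang
for q in((.5329,-.2575),(.5329,-.2565),(.5329,-.2585)):
    print(q,[ang(im,q,r,.055,1,155,205)[0] for r in(.02,.022,.024)],[ang(im,q,r,.048,-1,165,197)[0] for r in(.033,.036,.039)])
E
python3 fit.py
```

```text
disc (array([ 0.53259, -0.25686,  0.02786]), 89)
body (array([ 0.53276, -0.2567 ,  0.06075]), 90)
collar (array([ 0.53277, -0.25765,  0.01715]), 90)
F [-0.25  0.45 -1.96] T [0.007 0.003 0.013] pos [ 0.4711 -0.2478  0.2914] [ 0.4711 -0.2478  0.2914] yaw 0.4358 tilt [ 0. -0.] g 19.606470275302346 t 18.8667
top ptr [(np.float64(179.6), np.float32(76.0)), (np.float64(179.5), np.float32(125.0)), (np.float64(179.7), np.float32(135.0)), (np.float64(179.8), np.float32(108.0))] bold [(np.float64(182.0), np.float32(13.0)), (np.float64(177.1), np.float32(23.0)), (np.float64(170.7), np.float32(36.0)), (np.float64(170.6), np.float32(36.0)), (np.float64(171.1), np.float32(20.0))]
scene ptr [(np.float64(172.6), np.float32(91.0)), (np.float64(173.3), np.float32(135.0)), (np.float64(173.2), np.float32(171.0)), (np.float64(173.6), np.float32(168.0))] bold [(np.float64(177.9), np.float32(58.0)), (np.float64(177.5), np.float32(63.0)), (np.float64(177.1), np.float32(52.0)), (np.float64(177.3), np.float32(49.0)), (np.float64(177.3), np.float32(43.0))]
(0.5329, -0.2575) [np.float64(181.6), np.float64(181.3), np.float64(181.6)] [np.float64(178.1), np.float64(178.2), np.float64(178.3)]
(0.5329, -0.2565) [np.float64(184.5), np.float64(183.9), np.float64(184.0)] [np.float64(179.9), np.float64(179.8), np.float64(179.6)]
(0.5329, -0.2585) [np.float64(178.8), np.float64(178.7), np.float64(179.2)] [np.float64(176.4), np.float64(176.6), np.float64(176.7)]
```

```bash
sed -i 's/^rd(2)/if __name__=="__main__":rd(2)/; s/^for n,c in/for n,c in () if __name__!="__main__" else/' dial2.py
python3 - <<'E'
import re
src=open("fit.py").read().split("c=(.5329")[0]
exec(src)
from dial2 import ang
for nm,f in(("top","pics/t.png"),("scene","pics/s.png")):
    cur=vision.get_image(nm);im=dict(cur);im["color"]=cv2.imread(f);g=im["color"].astype(np.float32).max(2)
    c=(.5323,-.2559) if nm=="top" else (.5299,-.2547)
    d=edge(c,.055,.024,.034,1)[0];b=edge(c,.046,.055,.070,-1)[0];print(nm,"disc",d,"body",b)
    for q in(d,b):print("  ptr",[ang(cur,q,r,.055,1,155,205)[0] for r in(.02,.022,.024)],"bold",[ang(im,q,r,.048,-1,165,197)[0] for r in(.034,.037,.04)])
E
```

```text
top disc [ 0.5332  -0.25501  0.02836] body [ 0.53275 -0.25316  0.06177]
  ptr [np.float64(182.1), np.float64(182.0), np.float64(181.8)] bold [np.float64(180.6), np.float64(180.3), np.float64(180.1)]
  ptr [np.float64(187.2), np.float64(186.9), np.float64(186.4)] bold [np.float64(183.7), np.float64(183.2), np.float64(182.7)]
scene disc [ 0.52597 -0.24904  0.02782] body [ 0.52523 -0.24887  0.0632 ]
  ptr [np.float64(188.4), np.float64(187.5), np.float64(186.1)] bold [np.float64(186.4), np.float64(185.9), np.float64(184.4)]
  ptr [np.float64(189.1), np.float64(187.7), np.float64(186.3)] bold [np.float64(186.7), np.float64(186.1), np.float64(184.2)]
```

jog_arm(
  increments=[
    {"tx":10,"ty":7,"tz":10,"wx":0,"wy":0,"wz":0.12,"gripper":0},
    {"tx":22,"ty":14,"tz":20,"wx":0,"wy":0,"wz":0.24,"gripper":0},
    {"tx":33,"ty":21,"tz":35,"wx":0,"wy":0,"wz":0.36,"gripper":0},
    {"tx":43,"ty":28,"tz":50,"wx":0,"wy":0,"wz":0.48,"gripper":0},
    {"tx":53,"ty":35,"tz":65,"wx":0,"wy":0,"wz":0.6,"gripper":0},
  ],
)

```text
time: 19.53
position: [0.5345, -0.2573, 0.2259]
tool_rot: [3.13, -0.267, 0.001]
ft_force: [-0.5, -0.3, -0.8]
grip_width: 0.225
grip_force: 40.0
```

jog_arm(
  increments=[
    {"tx":0,"ty":0,"tz":10,"wx":0,"wy":0,"wz":0.12,"gripper":0},
    {"tx":0,"ty":0,"tz":20,"wx":0,"wy":0,"wz":0.24,"gripper":0},
    {"tx":0,"ty":0,"tz":30,"wx":0,"wy":0,"wz":0.336,"gripper":0},
    {"tx":0,"ty":0,"tz":40,"wx":0,"wy":0,"wz":0.336,"gripper":0},
    {"tx":0,"ty":0,"tz":40,"wx":0,"wy":0,"wz":0.336,"gripper":0},
  ],
)

```text
time: 19.95
position: [0.5326, -0.2567, 0.1841]
tool_rot: [-3.044, 0.773, 0.006]
ft_force: [-1.2, 1.1, -1.7]
grip_width: 0.226
grip_force: 40.0
```

```bash
python3 -c "
from h import *
rd(5);delta([.5342,-.2570,.165])"
```

```text
F [-0.18 -0.2  -1.5 ] T [0.074 0.012 0.019] pos [ 0.5343 -0.2574  0.1874] [ 0.533  -0.2569  0.1853] yaw -0.4992 tilt [0.002 0.   ] g 19.817255277314466 t 20.2
delta mm [-0.3 -0.3 22.4] pos [ 0.5343 -0.2574  0.1874] yaw -0.4992 F [ 0.62 -0.3  -0.85] q [ 0.73  0.24 -0.39  1.64  0.09  1.28 -1.74]
```

jog_arm(
  increments=[
    {"tx":0,"ty":0,"tz":8,"wx":0,"wy":0,"wz":0,"gripper":0},
    {"tx":0,"ty":0,"tz":16,"wx":0,"wy":0,"wz":0,"gripper":0},
    {"tx":0,"ty":0,"tz":24,"wx":0,"wy":0,"wz":0,"gripper":0},
    {"tx":0,"ty":0,"tz":30,"wx":0,"wy":0,"wz":0,"gripper":0},
    {"tx":0,"ty":0,"tz":31,"wx":0,"wy":0,"wz":0,"gripper":0},
  ],
)

```text
time: 20.62
position: [0.5327, -0.2567, 0.1533]
tool_rot: [-3.043, 0.777, 0.005]
ft_force: [-0.4, -0.2, -1.6]
grip_width: 0.23
grip_force: 40.0
```

jog_arm(
  increments=[
    {"tx":0,"ty":0,"tz":1,"wx":0,"wy":0,"wz":0,"gripper":0},
    {"tx":0,"ty":0,"tz":2,"wx":0,"wy":0,"wz":0,"gripper":0},
    {"tx":0,"ty":0,"tz":3,"wx":0,"wy":0,"wz":0,"gripper":0},
    {"tx":0,"ty":0,"tz":3.5,"wx":0,"wy":0,"wz":0,"gripper":0},
    {"tx":0,"ty":0,"tz":3.5,"wx":0,"wy":0,"wz":0,"gripper":0},
  ],
)

```text
time: 21.03
position: [0.534, -0.2574, 0.1522]
tool_rot: [3.043, -0.778, 0.001]
ft_force: [0.5, -1.1, -1.3]
grip_width: 0.229
grip_force: 40.0
```

```bash
python3 -c "
from h import *
rd(3)"
```

```text
F [-0.01 -0.74 -1.68] T [-0.069  0.044 -0.015] pos [ 0.5339 -0.2573  0.1521] [ 0.5339 -0.2574  0.1522] yaw -0.5002 tilt [0. 0.] g 19.54263527072843 t 21.1833
```

jog_arm(
  increments=[
    {"tx":0,"ty":0,"tz":1.2,"wx":0,"wy":0,"wz":0,"gripper":0},
    {"tx":0,"ty":0,"tz":2.4,"wx":0,"wy":0,"wz":0,"gripper":0},
    {"tx":0,"ty":0,"tz":3.6,"wx":0,"wy":0,"wz":0,"gripper":0},
    {"tx":0,"ty":0,"tz":4.8,"wx":0,"wy":0,"wz":0,"gripper":0},
    {"tx":0,"ty":0,"tz":5.6,"wx":0,"wy":0,"wz":0,"gripper":0},
  ],
)

```text
time: 21.6
position: [0.5338, -0.2573, 0.1466]
tool_rot: [3.044, -0.777, 0.0]
ft_force: [-0.7, 0.3, 2.2]
grip_width: 0.227
grip_force: 40.0
```

```bash
python3 -c "
from h import *
rd(4)"; python3 dial2.py
```

```text
F [-1.39 -0.36  2.01] T [-0.03   0.434 -0.015] pos [ 0.5338 -0.2573  0.1467] [ 0.5338 -0.2573  0.1465] yaw -0.5002 tilt [0. 0.] g 19.78521277305414 t 21.8
F [-1.64 -0.51  1.49] T [-0.017  0.476 -0.01 ] pos [ 0.5338 -0.2573  0.1466] [ 0.5338 -0.2573  0.1467] yaw -0.5002 tilt [0. 0.] g 19.87099708179551 t 21.9
top ptr [(np.float64(178.8), np.float32(66.0)), (np.float64(178.7), np.float32(92.0)), (np.float64(179.3), np.float32(92.0)), (np.float64(179.7), np.float32(63.0))] bold [(np.float64(179.1), np.float32(67.0)), (np.float64(179.0), np.float32(77.0)), (np.float64(178.7), np.float32(81.0)), (np.float64(178.7), np.float32(83.0)), (np.float64(178.6), np.float32(78.0))]
scene ptr [(np.float64(168.2), np.float32(97.0)), (np.float64(169.2), np.float32(114.0)), (np.float64(169.6), np.float32(104.0)), (np.float64(170.9), np.float32(86.0))] bold [(np.float64(177.4), np.float32(73.0)), (np.float64(177.4), np.float32(84.0)), (np.float64(177.1), np.float32(97.0)), (np.float64(177.2), np.float32(95.0)), (np.float64(177.4), np.float32(97.0))]
```

jog_arm(
  increments=[
    {"tx":0,"ty":0,"tz":0,"wx":0,"wy":0,"wz":0.04,"gripper":0},
    {"tx":0,"ty":0,"tz":0,"wx":0,"wy":0,"wz":0.08,"gripper":0},
    {"tx":0,"ty":0,"tz":0,"wx":0,"wy":0,"wz":0.105,"gripper":0},
    {"tx":0,"ty":0,"tz":0,"wx":0,"wy":0,"wz":0.105,"gripper":0},
    {"tx":0,"ty":0,"tz":0,"wx":0,"wy":0,"wz":0.105,"gripper":0},
  ],
)

```text
time: 22.42
position: [0.5337, -0.2575, 0.1464]
tool_rot: [2.999, -0.935, -0.0]
ft_force: [-1.4, -1.2, 1.2]
grip_width: 0.227
grip_force: 40.0
```

```bash
python3 dial2.py
```

```text
F [-2.09 -1.39  2.25] T [-0.299  0.632  0.08 ] pos [ 0.5337 -0.2575  0.1464] [ 0.5337 -0.2575  0.1464] yaw -0.6047 tilt [0.    0.001] g 19.96996847702169 t 22.5167
top ptr [(np.float64(177.0), np.float32(59.0)), (np.float64(177.2), np.float32(74.0)), (np.float64(177.0), np.float32(72.0)), (np.float64(177.0), np.float32(50.0))] bold [(np.float64(178.9), np.float32(65.0)), (np.float64(178.9), np.float32(80.0)), (np.float64(178.9), np.float32(81.0)), (np.float64(178.9), np.float32(82.0)), (np.float64(178.7), np.float32(77.0))]
scene ptr [(np.float64(165.8), np.float32(99.0)), (np.float64(166.6), np.float32(116.0)), (np.float64(167.5), np.float32(110.0)), (np.float64(168.6), np.float32(91.0))] bold [(np.float64(177.5), np.float32(74.0)), (np.float64(177.5), np.float32(84.0)), (np.float64(177.2), np.float32(97.0)), (np.float64(177.2), np.float32(97.0)), (np.float64(177.3), np.float32(96.0))]
```

jog_arm(
  increments=[
    {"tx":0,"ty":0,"tz":0,"wx":0,"wy":0,"wz":-0.03,"gripper":0},
    {"tx":0,"ty":0,"tz":0,"wx":0,"wy":0,"wz":-0.08,"gripper":0},
    {"tx":0,"ty":0,"tz":-1,"wx":0,"wy":0,"wz":-0.08,"gripper":0},
    {"tx":0,"ty":0,"tz":-5,"wx":0,"wy":0,"wz":-0.08,"gripper":0},
    {"tx":0,"ty":0,"tz":-15,"wx":0,"wy":0,"wz":-0.08,"gripper":0},
  ],
)

```text
time: 23.03
position: [0.5329, -0.2563, 0.1598]
tool_rot: [-3.032, 0.817, 0.005]
ft_force: [0.3, -0.5, -2.1]
grip_width: 0.226
grip_force: 40.0
```

jog_arm(
  increments=[
    {"tx":0,"ty":0,"tz":-15,"wx":0,"wy":0,"wz":0,"gripper":0},
    {"tx":0,"ty":0,"tz":-35,"wx":0,"wy":0,"wz":-0.12,"gripper":0},
    {"tx":0,"ty":0,"tz":-60,"wx":0,"wy":0,"wz":-0.24,"gripper":0},
    {"tx":0,"ty":0,"tz":-75,"wx":0,"wy":0,"wz":-0.36,"gripper":0},
    {"tx":0,"ty":0,"tz":-80,"wx":0,"wy":0,"wz":-0.48,"gripper":0},
  ],
)

```text
time: 23.45
position: [0.5359, -0.2567, 0.2454]
tool_rot: [3.14, -0.062, 0.009]
ft_force: [0.7, 0.5, -1.2]
grip_width: 0.224
grip_force: 40.0
```

jog_arm(
  increments=[
    {"tx":0,"ty":-20,"tz":0,"wx":0,"wy":0,"wz":-0.1,"gripper":0},
    {"tx":0,"ty":-45,"tz":0,"wx":0,"wy":0,"wz":-0.2,"gripper":0},
    {"tx":0,"ty":-70,"tz":0,"wx":0,"wy":0,"wz":-0.3,"gripper":0},
    {"tx":0,"ty":-95,"tz":0,"wx":0,"wy":0,"wz":-0.4,"gripper":0},
    {"tx":0,"ty":-110,"tz":0,"wx":0,"wy":0,"wz":-0.48,"gripper":0},
  ],
)

```text
time: 23.87
position: [0.5394, -0.1427, 0.2422]
tool_rot: [-3.063, -0.689, -0.003]
ft_force: [0.4, 0.3, -1.4]
grip_width: 0.228
grip_force: 40.0
```

```bash
python3 -c "
from h import *
rd(4);delta([.4517,.1856,.2324])"; python3 dial2.py
```

```text
F [ 0.    0.28 -1.75] T [0.062 0.004 0.01 ] pos [ 0.539  -0.1472  0.2419] [ 0.5398 -0.1395  0.2423] yaw 0.4338 tilt [0.    0.001] g 19.96040525825306 t 24.0667
delta mm [  60.6 -338.7    9.2] pos [ 0.539  -0.1472  0.2419] yaw 0.4338 F [ 0.19 -1.69 -1.7 ] q [ 0.72  0.15 -0.55  1.64  0.08  1.37 -0.98]
F [ 0.07 -0.6  -1.89] T [0.013 0.024 0.001] pos [ 0.5387 -0.1488  0.2415] [ 0.5388 -0.1483  0.2416] yaw 0.4315 tilt [-0.     0.001] g 19.914940376034075 t 24.1667
top ptr [(np.float64(220.9), np.float32(4.0)), (np.float64(220.8), np.float32(8.0)), (np.float64(220.0), np.float32(7.0)), (np.float64(220.2), np.float32(4.0))] bold [(np.float64(167.6), np.float32(3.0)), (np.float64(170.1), np.float32(4.0)), (np.float64(171.3), np.float32(5.0)), (np.float64(172.8), np.float32(4.0)), (np.float64(171.6), np.float32(3.0))]
scene ptr [(np.float64(170.5), np.float32(116.0)), (np.float64(170.8), np.float32(154.0)), (np.float64(170.5), np.float32(171.0)), (np.float64(170.9), np.float32(156.0))] bold [(np.float64(177.9), np.float32(57.0)), (np.float64(177.4), np.float32(62.0)), (np.float64(177.0), np.float32(50.0)), (np.float64(177.3), np.float32(45.0)), (np.float64(177.4), np.float32(41.0))]
```

jog_arm(
  increments=[
    {"tx":5,"ty":-30,"tz":0,"wx":0,"wy":0,"wz":0,"gripper":0},
    {"tx":12,"ty":-70,"tz":0,"wx":0,"wy":0,"wz":0,"gripper":0},
    {"tx":19,"ty":-108,"tz":0,"wx":0,"wy":0,"wz":0,"gripper":0},
    {"tx":26,"ty":-146,"tz":0,"wx":0,"wy":0,"wz":0,"gripper":0},
    {"tx":33,"ty":-184,"tz":0,"wx":0,"wy":0,"wz":0,"gripper":0},
  ],
)

```text
time: 24.68
position: [0.4907, 0.0343, 0.2414]
tool_rot: [3.068, 0.674, 0.001]
ft_force: [0.2, 0.5, -0.6]
grip_width: 0.228
grip_force: 40.0
```

jog_arm(
  increments=[
    {"tx":7,"ty":-38,"tz":0,"wx":0,"wy":0,"wz":0,"gripper":0},
    {"tx":14,"ty":-76,"tz":0,"wx":0,"wy":0,"wz":0,"gripper":0},
    {"tx":21,"ty":-114,"tz":0,"wx":0,"wy":0,"wz":0,"gripper":0},
    {"tx":27,"ty":-145,"tz":0,"wx":0,"wy":0,"wz":0,"gripper":0},
    {"tx":28,"ty":-155,"tz":0,"wx":0,"wy":0,"wz":0,"gripper":0},
  ],
)

```text
time: 25.1
position: [0.4495, 0.1915, 0.242]
tool_rot: [-3.063, -0.686, -0.002]
ft_force: [-0.6, -0.6, -2.0]
grip_width: 0.229
grip_force: 40.0
```

```bash
python3 -c "
from h import *
rd(6);delta([.4517,.1856,.1024])"
```

```text
F [-0.05 -0.06 -1.89] T [-0.009  0.022 -0.014] pos [0.4522 0.1835 0.2411] [0.4495 0.1912 0.2419] yaw 0.4309 tilt [-0.  0.] g 19.649511605831897 t 25.4
delta mm [  0.5  -2.1 138.7] pos [0.4522 0.1835 0.2411] yaw 0.4309 F [ 0.46  0.61 -2.79] q [ 0.42 -0.01 -0.85  1.79 -0.    1.36 -1.56]
```

jog_arm(
  increments=[
    {"tx":0.5,"ty":-2,"tz":10,"wx":0,"wy":0,"wz":-0.007,"gripper":0},
    {"tx":0.5,"ty":-2,"tz":30,"wx":0,"wy":0,"wz":-0.007,"gripper":0},
    {"tx":0.5,"ty":-2,"tz":50,"wx":0,"wy":0,"wz":-0.007,"gripper":0},
    {"tx":0.5,"ty":-2,"tz":60,"wx":0,"wy":0,"wz":-0.007,"gripper":0},
    {"tx":0.5,"ty":-2,"tz":70,"wx":0,"wy":0,"wz":-0.007,"gripper":0},
  ],
)

```text
time: 25.82
position: [0.4506, 0.1869, 0.1698]
tool_rot: [3.066, 0.686, -0.003]
ft_force: [0.3, 0.2, -2.1]
grip_width: 0.225
grip_force: 40.0
```

```bash
python3 -c "
from h import *
rd(4);delta([.4517,.1856,.1024])"
```

```text
F [ 0.2   0.01 -1.79] T [-0.006  0.023  0.006] pos [0.4513 0.1879 0.1717] [0.4498 0.1867 0.1684] yaw 0.4416 tilt [ 0. -0.] g 19.75023733796039 t 26.0167
delta mm [-0.6  2.3 69.3] pos [0.4513 0.1879 0.1717] yaw 0.4416 F [ 0.29 -0.46 -1.38] q [ 0.4   0.06 -0.87  1.88  0.05  1.22 -1.61]
```

jog_arm(
  increments=[
    {"tx":-0.5,"ty":2,"tz":0,"wx":0,"wy":0,"wz":0,"gripper":0},
    {"tx":-0.5,"ty":2,"tz":15,"wx":0,"wy":0,"wz":0,"gripper":0},
    {"tx":-0.5,"ty":2,"tz":35,"wx":0,"wy":0,"wz":0,"gripper":0},
    {"tx":-0.5,"ty":2,"tz":52,"wx":0,"wy":0,"wz":0,"gripper":0},
    {"tx":-0.5,"ty":2,"tz":60,"wx":0,"wy":0,"wz":0,"gripper":0},
  ],
)

```text
time: 26.43
position: [0.451, 0.1853, 0.1103]
tool_rot: [3.065, 0.688, -0.002]
ft_force: [-0.8, -0.7, -1.5]
grip_width: 0.233
grip_force: 40.0
```

jog_arm(
  increments=[
    {"tx":0,"ty":0,"tz":2,"wx":0,"wy":0,"wz":0,"gripper":0},
    {"tx":0,"ty":0,"tz":4,"wx":0,"wy":0,"wz":0,"gripper":0},
    {"tx":0,"ty":0,"tz":6,"wx":0,"wy":0,"wz":0,"gripper":0},
    {"tx":0,"ty":0,"tz":8,"wx":0,"wy":0,"wz":0,"gripper":0},
    {"tx":0,"ty":0,"tz":8,"wx":0,"wy":0,"wz":0,"gripper":0},
  ],
)

```text
time: 26.85
position: [0.4517, 0.1859, 0.1037]
tool_rot: [3.065, 0.688, 0.001]
ft_force: [-0.1, -0.9, -1.7]
grip_width: 0.226
grip_force: 40.0
```

```bash
python3 -c "
from h import *
rd(4);delta([.4517,.1856,.1024])"
```

```text
F [ 0.17 -0.07 -1.34] T [0.008 0.007 0.003] pos [0.4515 0.1859 0.1037] [0.4516 0.1859 0.1037] yaw 0.4418 tilt [0.001 0.   ] g 19.53802535324727 t 27.05
delta mm [0.  0.4 1.3] pos [0.4515 0.1859 0.1037] yaw 0.4418 F [ 0.33  0.51 -1.67] q [ 0.37  0.15 -0.86  1.96  0.13  1.09 -1.67]
```

Down 1.3 mm more, then open gently and lift away.

jog_arm(
  increments=[
    {"tx":0,"ty":0,"tz":0.7,"wx":0,"wy":0,"wz":0,"gripper":0},
    {"tx":0,"ty":0,"tz":1.3,"wx":0,"wy":0,"wz":0,"gripper":0},
    {"tx":0,"ty":0,"tz":1.3,"wx":0,"wy":0,"wz":0,"gripper":0},
    {"tx":0,"ty":0,"tz":1.3,"wx":0,"wy":0,"wz":0,"gripper":0.35},
    {"tx":0,"ty":0,"tz":1.3,"wx":0,"wy":0,"wz":0,"gripper":0.5},
  ],
)

```text
time: 27.47
position: [0.4515, 0.186, 0.1022]
tool_rot: [-3.065, -0.688, -0.001]
ft_force: [-0.4, -0.2, -0.1]
grip_width: 0.308
grip_force: 0.0
```

jog_arm(
  increments=[
    {"tx":0,"ty":0,"tz":0,"wx":0,"wy":0,"wz":0,"gripper":0.7},
    {"tx":0,"ty":0,"tz":0,"wx":0,"wy":0,"wz":0,"gripper":0.8},
    {"tx":0,"ty":0,"tz":0,"wx":0,"wy":0,"wz":0,"gripper":0.8},
    {"tx":0,"ty":0,"tz":0,"wx":0,"wy":0,"wz":0,"gripper":0.8},
    {"tx":0,"ty":0,"tz":0,"wx":0,"wy":0,"wz":0,"gripper":0.8},
  ],
)

```text
time: 27.88
position: [0.4513, 0.1859, 0.102]
tool_rot: [3.065, 0.688, -0.0]
ft_force: [-0.0, -0.1, -0.5]
grip_width: 0.672
grip_force: 0.0
```

```bash
python3 -c "
from h import *
rd(4)"
```

```text
F [ 0.03 -0.46 -0.37] T [0.006 0.01  0.01 ] pos [0.4513 0.1858 0.102 ] [0.4513 0.1859 0.102 ] yaw 0.4418 tilt [-0.  0.] g 68.36328427155497 t 28.0833
```

Lift, then move back to the grinder viewpoint for a last check.

jog_arm(
  increments=[
    {"tx":0,"ty":0,"tz":-20,"wx":0,"wy":0,"wz":0,"gripper":0.8},
    {"tx":0,"ty":0,"tz":-50,"wx":0,"wy":0,"wz":0,"gripper":0.8},
    {"tx":0,"ty":0,"tz":-85,"wx":0,"wy":0,"wz":0,"gripper":0.8},
    {"tx":0,"ty":0,"tz":-125,"wx":0,"wy":0,"wz":0,"gripper":0.8},
    {"tx":0,"ty":0,"tz":-160,"wx":0,"wy":0,"wz":0,"gripper":0.8},
  ],
)

```text
time: 28.5
position: [0.4511, 0.1861, 0.2643]
tool_rot: [3.065, 0.689, 0.001]
ft_force: [1.6, 0.4, -1.0]
grip_width: 0.797
grip_force: 0.0
```

jog_arm(
  increments=[
    {"tx":-15,"ty":35,"tz":-5,"wx":0,"wy":0,"wz":0,"gripper":0.8},
    {"tx":-30,"ty":70,"tz":-10,"wx":0,"wy":0,"wz":0,"gripper":0.8},
    {"tx":-45,"ty":107,"tz":-15,"wx":0,"wy":0,"wz":0,"gripper":0.8},
    {"tx":-60,"ty":144,"tz":-20,"wx":0,"wy":0,"wz":0,"gripper":0.8},
    {"tx":-74,"ty":180,"tz":-27,"wx":0,"wy":0,"wz":0,"gripper":0.8},
  ],
)

```text
time: 28.92
position: [0.4609, -0.0105, 0.2893]
tool_rot: [3.064, 0.688, 0.0]
ft_force: [1.2, 0.3, 0.8]
grip_width: 0.802
grip_force: 0.0
```

jog_arm(
  increments=[
    {"tx":-15,"ty":38,"tz":0,"wx":0,"wy":0,"wz":0,"gripper":0.8},
    {"tx":-30,"ty":76,"tz":0,"wx":0,"wy":0,"wz":0,"gripper":0.8},
    {"tx":-45,"ty":114,"tz":0,"wx":0,"wy":0,"wz":0,"gripper":0.8},
    {"tx":-60,"ty":152,"tz":0,"wx":0,"wy":0,"wz":0,"gripper":0.8},
    {"tx":-75,"ty":190,"tz":0,"wx":0,"wy":0,"wz":0,"gripper":0.8},
  ],
)

```text
time: 29.33
position: [0.4746, -0.2143, 0.2891]
tool_rot: [3.065, 0.688, 0.0]
ft_force: [1.4, 0.3, 0.5]
grip_width: 0.802
grip_force: 0.0
```

```bash
sed -i 's/^c=(.5329,-.2575)/rd(4);im=vision.get_image("wrist");g=im["color"].astype(np.float32).max(2);c=(.5329,-.2575)/' fit.py; python3 fit.py; python3 - <<'E'
from h import *
for n in("scene","top"):
    for t in("driver_center","stand_hole"):print(n,t,[np.round(x["bbox"]).tolist() for x in vision.spot_in(n,t)])
E
```

```text
F [ 0.11  0.69 -0.25] T [ 0.06  -0.023 -0.003] pos [ 0.475  -0.2115  0.2887] [ 0.473  -0.2207  0.2879] yaw 0.4421 tilt [ 0.    -0.001] g 69.42559545264776 t 29.5833
disc (array([ 0.53267, -0.2564 ,  0.02784]), 89)
body (array([ 0.53278, -0.25587,  0.06089]), 90)
collar (array([ 0.53274, -0.25774,  0.01717]), 90)
(0.5329, -0.2575) [np.float64(178.9), np.float64(179.0), np.float64(178.9)] [np.float64(178.5), np.float64(178.7), np.float64(178.8)]
(0.5329, -0.2565) [np.float64(181.7), np.float64(181.6), np.float64(181.2)] [np.float64(180.2), np.float64(180.3), np.float64(180.3)]
(0.5329, -0.2585) [np.float64(176.0), np.float64(176.4), np.float64(176.5)] [np.float64(176.9), np.float64(177.1), np.float64(177.4)]
scene driver_center [[283.0, 72.0, 303.0, 134.0], [119.0, 221.0, 176.0, 273.0], [104.0, 235.0, 146.0, 275.0]]
scene stand_hole [[161.0, 231.0, 208.0, 290.0], [217.0, 207.0, 259.0, 258.0]]
top driver_center [[136.0, 173.0, 191.0, 199.0], [258.0, 227.0, 268.0, 246.0], [124.0, 174.0, 163.0, 196.0]]
top stand_hole [[203.0, 203.0, 235.0, 239.0], [152.0, 205.0, 190.0, 236.0]]
```

```bash
python3 - <<'E'
from h import *
for n,f,b in(("scene","pics/s.png",(160,205,212,292)),("top","pics/t.png",(148,200,194,238))):
    im=vision.get_image(n);a=cv2.imread(f);c=im["color"];x0,y0,x1,y1=b
    d=cv2.absdiff(a,c).max(2);print(n,"stand+driver diff mean",d[y0:y1,x0:x1].mean().round(1),"frac>50",(d[y0:y1,x0:x1]>50).mean().round(3))
    p=proj(im,[.450,.1855,.161]).astype(int);print("cap px",p,a[p[1],p[0]],c[p[1],p[0]])
    P=proj(im,[.450,.1855,.12]).astype(int);print("handle",a[P[1],P[0]],c[P[1],P[0]])
    q=c.astype(int);m=((q[...,0]-q[...,2])>60).astype(np.uint8);s=cv2.connectedComponentsWithStats(m)[2];print("blue now",[r.tolist() for r in s[1:] if r[4]>40])
    m=((a[...,0].astype(int)-a[...,2])>60).astype(np.uint8);s=cv2.connectedComponentsWithStats(m)[2];print("blue then",[r.tolist() for r in s[1:] if r[4]>40])
w=vision.get_image("wrist")
# blue at time of w3 (t~3.0) in world, from crop pixels (255,76)/(330,86) -> compare
print(vision.spot_in("scene","driver_tip")[:3], vision.spot_in("scene","garlic_center")[:1],vision.spot_in("scene","lime_center")[:1],vision.spot_in("scene","spice_jar_b_center")[:1])
E
```

```text
scene stand+driver diff mean 17.8 frac>50 0.05
cap px [174 217] [206 205 195] [232 231 224]
handle [36 35 33] [56 55 52]
blue now [[9, 153, 62, 45, 1612], [119, 233, 42, 41, 777]]
blue then [[10, 153, 61, 40, 1332], [168, 176, 22, 39, 559]]
top stand+driver diff mean 44.8 frac>50 0.347
cap px [158 219] [194 193 184] [243 243 240]
handle [58 54 59] [104  99 105]
blue now [[59, 89, 64, 42, 1622], [133, 177, 36, 23, 452]]
blue then [[60, 89, 62, 42, 1524], [176, 168, 22, 17, 177]]
[{'bbox': [119.4, 224.2, 164.8, 272.5], 'conf': 0.85}, {'bbox': [102.1, 233.3, 143.9, 276.2], 'conf': 0.73}] [{'bbox': [234.8, 163.6, 254.5, 185.9], 'conf': 0.86}] [{'bbox': [284.2, 214.9, 302.2, 238.5], 'conf': 0.79}] [{'bbox': [258.1, 169.6, 278.9, 215.3], 'conf': 0.96}]
```

```bash
python3 - <<'E'
from h import *
w=vision.get_image("wrist");a=vision.get_image("scene");f=dict(w);f["extrinsics"]=np.load("w2.npy")
p=atz(f,150+165*.375,60*.375,.012);print("blue at t=2.4",p.round(3),"-> scene px",proj(a,p),"now centre ~(140,253)")
print(ctrl.close_job())
E
```

```text
blue at t=2.4 [0.534 0.247 0.012] -> scene px [140.30043627 252.55262365] now centre ~(140,253)
the job is handed in; nothing more can be done
None
```

The job is handed in: the dial is at the bold mark (about 1.19 of 1.2, checked on the cameras), and the screwdriver is back upright in its stand and released. My first turn stopped about 0.04 rad short, so I put the blade back in once to correct it. The two look-alike screwdrivers, upright in the first picture, were lying down before the arm came near them; the blue one has not moved since.

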